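# Put walnuts and spice jars away in a caddy with an indexed shutter

## Task

Put the baking leftovers away in the wooden caddy, so that they keep dark: slide its shutter to the first click stop, which opens only the nut bay, tip all the walnuts out of the little pan into that bay, and stand the empty pan upright on the worktop beside the caddy. Then slide the shutter on to its second click stop, put every spice jar into the jar bay without letting any jar drop, and slide the shutter fully shut until it clicks. Leave the other things on the worktop standing where they are.

Things in the scene. Friction and masses are not known exactly. Their poses are not given: they have to be found in the camera images.
- caddy: Light wooden caddy with two bays, fixed; origin under the centre of its box, between the bays. +y points from jar bay to nut bay, +x to its back (away from the robot), z up. Box 186 (x) x 218 (y) mm; floor 6 mm, walls and divider 8 mm thick, 112 mm high; the end board beyond the nut bay (y = 101 to 109 mm) is 150 mm high.
- nut_bay (a point): Centre of the nut bay's inner floor, 6 mm above the worktop; axes as the caddy's. The bay is open at the top, inside 170 (x) x 97 (y) mm and 106 mm deep, from caddy y = +4 to +101 mm.
- jar_bay (a point): Centre of the jar bay's inner floor, 6 mm above the worktop; axes as the caddy's. The bay is open at the top, inside 170 (x) x 97 (y) mm and 106 mm deep, from caddy y = -101 to -4 mm.
- rail_end (a point): Far end of the shutter's rails, midway between them, at caddy y = -222 mm, 112 mm high, where two legs carry them. The rails run along the front and back edges at caddy x = -93 to -83 and +83 to +93 mm, from y = -222 to +101 mm, tops at 126 mm; on the back one stands a thin steel index strip, top at 139 mm. When open, the shutter runs out over these rails.
- shutter (a joint): Travel of the shutter in m along the caddy's -y. It is a wooden plate (178 x 212 x 5 mm, top at 119 mm) held in the rails. A sprung ball clicks into three stops: 0 shut, both bays covered; 0.105 nut bay open, jar bay covered; 0.210 both open. Range -0.002 to 0.214. Drag 1 N; forcing the ball into or out of a stop takes 4 to 9 N; released within 3 mm of a stop it is drawn home.
- shutter_grip (a point): Where to take the shutter's upright grip bar: dark wood, 64 mm along the caddy's x, 18 mm thick along y, from 119 to 154 mm high. The point is on its centre line at 142 mm, at caddy x = 0, y = -70 mm minus the travel. The catch's steel housing (22 x 24 mm, top at 139 mm) sits on the plate at caddy x = 67, y = 60 mm minus the travel.
- pan: Small open steel pan with a straight round wooden handle; origin at the centre of its underside, z out of its mouth. Height 60 mm, outside diameter 101 mm near the foot flaring to 120 mm at the rim, wall 3 mm, floor 4 mm. The handle is 18 mm thick, its axis level at 52 mm height, and runs along the pan's -x from x = -66 to x = -181 mm. Pan 0.15 to 0.31 kg without the nuts.
- walnut_0: Whole walnut, a brown ball about 35 mm thick that rolls freely, 14 g; origin at its centre. Starts in the pan; 3 to 5 of the five are present.
- walnut_1: Whole walnut, a brown ball about 35 mm thick that rolls freely, 14 g; origin at its centre. Starts in the pan; 3 to 5 of the five are present.
- walnut_2: Whole walnut, a brown ball about 35 mm thick that rolls freely, 14 g; origin at its centre. Starts in the pan; 3 to 5 of the five are present.
- walnut_3: Whole walnut, a brown ball about 35 mm thick that rolls freely, 14 g; origin at its centre. Starts in the pan; 3 to 5 of the five are present.
- walnut_4: Whole walnut, a brown ball about 35 mm thick that rolls freely, 14 g; origin at its centre. Starts in the pan; 3 to 5 of the five are present.
- spice_jar_0: Glass spice jar with printed label and yellow-orange screw cap, 44 mm thick and 100 mm high, about 0.11 kg; origin at the centre of its underside, z up through the cap. Starts standing on the worktop in front of the caddy; 2 or 3 of the four are present.
- spice_jar_1: Glass spice jar with printed label and white screw cap with a dark mark, 46 mm thick and 98 mm high, about 0.11 kg; origin at the centre of its underside, z up through the cap. Starts standing on the worktop in front of the caddy; 2 or 3 of the four are present.
- spice_jar_2: Glass spice jar with printed label and white screw cap with a green mark, 43 mm thick and 100 mm high, about 0.11 kg; origin at the centre of its underside, z up through the cap. Starts standing on the worktop in front of the caddy; 2 or 3 of the four are present.
- spice_jar_3: Glass spice jar with printed label and yellow-orange screw cap, 43 mm thick and 100 mm high, about 0.11 kg; origin at the centre of its underside, z up through the cap. Starts standing on the worktop in front of the caddy; 2 or 3 of the four are present.
- honey_jar: Bystander: squat honey jar with a red lid, 65 mm thick, 90 mm high; origin under its centre. Not part of the job.
- salt_shaker: Bystander: salt shaker with a domed grey top, 44 mm thick, 90 mm high; origin under its centre. Not part of the job.
There are look-alikes about, which are no part of the job. Leave any blue look-alike of the spice_jar_3 alone. Leave any purple look-alike of the spice_jar_0 alone.

How it is judged (in metres and radians):
On the way, in this order (a step that is already met when the one before it is completed fails the run):
1. the shutter rests at its first stop, so that only the nut bay is open (value of joint shutter between 0.103 and 0.107 m), for 0.3 s.
2. all the walnuts lie in the nut bay while the shutter is still at its first stop (all of step 1 and x of walnut_0 in the frame of caddy between -0.088 and 0.088 m and y of walnut_0 in the frame of caddy between 0.001 and 0.104 m and z of walnut_0 in the frame of caddy between 0 and 0.105 m and x of walnut_1 in the frame of caddy between -0.088 and 0.088 m and y of walnut_1 in the frame of caddy between 0.001 and 0.104 m and z of walnut_1 in the frame of caddy between 0 and 0.105 m and x of walnut_2 in the frame of caddy between -0.088 and 0.088 m and y of walnut_2 in the frame of caddy between 0.001 and 0.104 m and z of walnut_2 in the frame of caddy between 0 and 0.105 m and x of walnut_3 in the frame of caddy between -0.088 and 0.088 m and y of walnut_3 in the frame of caddy between 0.001 and 0.104 m and z of walnut_3 in the frame of caddy between 0 and 0.105 m and x of walnut_4 in the frame of caddy between -0.088 and 0.088 m and y of walnut_4 in the frame of caddy between 0.001 and 0.104 m and z of walnut_4 in the frame of caddy between 0 and 0.105 m), for 0.3 s.
3. the pan stands upright on the worktop beside the caddy and the shutter rests at its second stop (value of joint shutter between 0.208 and 0.212 m and angle between pan's own z axis and vertical below 0.1 rad and height (world z) of pan between -0.005 and 0.02 m and horizontal distance between pan and caddy above 0.12 m), for 0.3 s.
4. every spice jar is in the jar bay (x of spice_jar_0 in the frame of caddy between -0.088 and 0.088 m and y of spice_jar_0 in the frame of caddy between -0.104 and -0.001 m and z of spice_jar_0 in the frame of caddy between 0 and 0.105 m and x of spice_jar_1 in the frame of caddy between -0.088 and 0.088 m and y of spice_jar_1 in the frame of caddy between -0.104 and -0.001 m and z of spice_jar_1 in the frame of caddy between 0 and 0.105 m and x of spice_jar_2 in the frame of caddy between -0.088 and 0.088 m and y of spice_jar_2 in the frame of caddy between -0.104 and -0.001 m and z of spice_jar_2 in the frame of caddy between 0 and 0.105 m and x of spice_jar_3 in the frame of caddy between -0.088 and 0.088 m and y of spice_jar_3 in the frame of caddy between -0.104 and -0.001 m and z of spice_jar_3 in the frame of caddy between 0 and 0.105 m and x of walnut_0 in the frame of caddy between -0.088 and 0.088 m and y of walnut_0 in the frame of caddy between 0.001 and 0.104 m and z of walnut_0 in the frame of caddy between 0 and 0.105 m and x of walnut_1 in the frame of caddy between -0.088 and 0.088 m and y of walnut_1 in the frame of caddy between 0.001 and 0.104 m and z of walnut_1 in the frame of caddy between 0 and 0.105 m and x of walnut_2 in the frame of caddy between -0.088 and 0.088 m and y of walnut_2 in the frame of caddy between 0.001 and 0.104 m and z of walnut_2 in the frame of caddy between 0 and 0.105 m and x of walnut_3 in the frame of caddy between -0.088 and 0.088 m and y of walnut_3 in the frame of caddy between 0.001 and 0.104 m and z of walnut_3 in the frame of caddy between 0 and 0.105 m and x of walnut_4 in the frame of caddy between -0.088 and 0.088 m and y of walnut_4 in the frame of caddy between 0.001 and 0.104 m and z of walnut_4 in the frame of caddy between 0 and 0.105 m), for 0.2 s.
At the end, for the whole second after the job is handed in: The shutter rests within 2 mm of its shut stop, all the walnuts are in the nut bay and all the spice jars in the jar bay, under the shutter, and the pan stands upright (within 0.1 rad) and at rest on the worktop beside the caddy (all of step 4 and value of joint shutter between -0.002 and 0.002 m and angle between pan's own z axis and vertical below 0.1 rad and height (world z) of pan between -0.005 and 0.02 m and horizontal distance between pan and caddy above 0.12 m and linear speed of pan below 0.02 m/s); the robot touches nothing.
It fails at once if a spice jar was dropped (it fell faster than 1.3 m/s, about 90 mm of free fall) (linear speed of any of spice_jar_0, spice_jar_1, spice_jar_2, spice_jar_3 above 1.3 m/s).
It fails at once if the honey jar or the salt shaker was knocked over or shoved more than 70 mm (angle between any of honey_jar, salt_shaker's own z axis and vertical above 0.6 rad or distance of any of honey_jar, salt_shaker from where it was at the start of the episode above 0.07 m).
Of walnut_0, walnut_1, walnut_2, walnut_3, walnut_4 only 3 to 5 are there at a start; the rules pass over those that are not, and their reading is None.
Of spice_jar_0, spice_jar_1, spice_jar_2, spice_jar_3 only 2 to 3 are there at a start; the rules pass over those that are not, and their reading is None.
At some moment in a run one of pan may be knocked a few centimetres aside while the robot is not near it.
It also fails if it takes over 210 s, if anything falls off the work surface, if the arm or the gripper's body presses on something with over 40 N, if the wrist force passes 120 N, or if a joint passes its speed limit or range.

## Robot

A 6-joint arm with a two-finger parallel gripper is mounted at the origin on a cart in front of the work surface, level with it; the furniture and walls round the work are solid. World frame = base frame: x ahead of the robot, y to its left, z up, the work surface at z = 0. Lengths are in mm, angles in rad, forces in N, time in s.
With the tool pointing down it reaches from about 350 to 875 mm from the base axis. Payload 4.2 kg.
Tool frame: the origin (TCP) lies between the finger pads; the fingertips stand 14 mm ahead of it and the grasp point (between the pads) lies 5 mm behind it; z points along the fingers, y is the line along which they close (so a half turn about z gives the same grasp; the last joint's range is limited). The gripper opens to 85 mm and grips with 20 to 120 N. Pads are 22 mm wide; open, the fingers measure 114 mm over their backs; the gripper's body (76 mm by 85 mm) begins 54 mm behind the grasp point. The pads swing forward as they close: fully open they stand 13 mm farther back than shut.
Start: joints at [1.391, 0.385, 0.008, 0, -1.194, -0.259], TCP at [265.5, 565.782, 245.312] pointing down, gripper open.
Joint ranges: [-3.14, 3.14], [-1.21, 2.06], [-1.07, 1.41], [-3.16, 2.05], [-2.99, -0.16], [-3.1, 3.1]. Speed limits (rad/s): [2.79, 2.79, 3.14, 3.14, 3.14, 3.14].

## Interface

Orientations are given as a unit quaternion [x, y, z, w].
In Python, from bench import * gives the robot as it stands.
- The arm moves only by the tool carry_out, never from a script. Its argument "motion" is a list of rows, each a list of 7 numbers: the turn, a rotation vector about the tool's x, y, z in rad, then the shift along the tool's x, y, z in mm, then the opening, from -1 (shut) to 1 (fully open), so that 0 is half open. A call has 1 to 5 rows; each row is the pose to reach, as a shift and turn from the pose commanded when the call began, along the tool's axes at that moment; what a row does not reach only later rows make up. A row lasts 1/8 s, in which the tool goes at most 62.5 mm and 10.7 degrees, less where a joint would pass 70% of its speed; a pose out of reach is approached as far as the arm can. A call with a gripper value outside its range is refused whole. The fingers move at their own pace and stop on an object; the grip force is fixed at half the most. Time passes only in rows, so rows that repeat a pose let the fingers close. It gives the time, the measured TCP pose, the force, the opening and the grip force at its end, in the units of the state.
- read_state(): the state, without advancing time (a new reading comes with each control period).
- get_image(name): name is "side" or "top" or "wrist"; returns a dict with "color" (400x640x3 uint8, blue, green, red), "mtx" (3x3 intrinsics, pixels), "position" and "orientation" of the camera in the world. Camera axes: x right, y down, z forward; pixel columns grow to the right and rows downward; lengths in mm; the calibration is good to about 2 mm. The wrist camera is an equidistant fisheye: a pixel r from the principal point sees the ray r / f radians off the axis. A picture is of the moment at which its call begins. There is no depth.
- job_done(): hands the job in; it is judged then, once.
The state is a dict: "clock": time; "joints": joint angles; "joint_vel": joint speeds; "joint_efforts": joint torques, N m; "position": TCP position; "ee_rot": TCP orientation; "contact_force": force on the tool from outside, world axes, zero at the start; "wrist_torque": the same for the moment, N m; "gripper_width": finger opening in mm; "grasp_force": force on a finger pad.
Only numpy, scipy, OpenCV 4.12 (cv2) and the standard library are available. Lean on these libraries where they do the work, as an engineer would, in place of code of your own. Each camera call takes 0.05 s, during which the arm holds its last target. There are 200 camera calls.

## Working session

There is one attempt and no reset: what is moved stays moved. The work goes in short steps, Python scripts to look and compute and a tool call to move; the robot and the scene stay as the last step left them, time stands still between calls to the robot, and variables do not carry over. Pictures are saved under pics/ and viewed, at most 14 in all, crops included, and the job is handed in when it is done.

Besides the shell and the picture viewer there is one more tool, called after ">>>" as a command line: name --pt "numbers of a row" for each row, then --argument value for the rest. carry_out: Moves the arm, as the interface text tells. Its arguments: {"type":"object","properties":{"motion":{"type":"array"}},"required":["motion"]}

```bash
ls; mkdir -p pics
cat > h.py <<'E'
from bench import *
import numpy as np, cv2
from scipy.spatial.transform import Rotation as R
def snap(n,f):
    d=get_image(n); cv2.imwrite('pics/'+f+'.png',d['color']); np.save('pics/'+f+'.npy',d,allow_pickle=True); return d
def load(f): return np.load('pics/'+f+'.npy',allow_pickle=True).item()
def ray(d,px):
    m=np.array(d['mtx']);v=np.array([(px[0]-m[0,2])/m[0,0],(px[1]-m[1,2])/m[1,1],1.])
    return np.array(d['position']),R.from_quat(d['orientation']).apply(v/np.linalg.norm(v))
def onz(d,px,z):
    p,v=ray(d,px); return p+v*(z-p[2])/v[2]
def proj(d,P):
    m=np.array(d['mtx']);c=R.from_quat(d['orientation']).inv().apply(np.array(P,float)-d['position']);q=c@m.T;return q[...,:2]/q[...,2:]
def st():
    s=read_state();print(s['clock'],np.round(s['position'],1),np.round(s['ee_rot'],4),np.round(s['contact_force'],1),s['gripper_width'],s['grasp_force'],np.round(s['joints'],2));return s
E
python3 - <<'E'
from h import *
for n in ['top','side']:
    d=snap(n,n+'0');print(d['mtx'],d['position'],R.from_quat(d['orientation']).as_matrix().round(3))
st()
print(R.from_quat(read_state()['ee_rot']).as_matrix().round(3))
E
```

```text
pics
[[494.31512321   0.         322.85075239]
 [  0.         494.31512321 194.76759283]
 [  0.           0.           1.        ]] [ 428.89736809   28.13126258 1678.2954621 ] [[-0.014 -0.998  0.069]
 [-1.     0.014  0.007]
 [-0.008 -0.069 -0.998]]
[[404.50146218   0.         321.89891332]
 [  0.         404.50146218 193.20756034]
 [  0.           0.           1.        ]] [ 198.78525399 -505.19631358 1021.70792783] [[ 0.832 -0.462  0.307]
 [-0.554 -0.684  0.474]
 [-0.009 -0.564 -0.826]]
0.1 [265.3 565.4 244.3] [ 9.760e-01 -2.177e-01 -2.000e-04  1.000e-03] [ 0.1 -0.3  0.2] 85.57591025366945 0.0 [ 1.39  0.39  0.01 -0.   -1.19 -0.26]
[[ 0.905 -0.425 -0.001]
 [-0.425 -0.905 -0.002]
 [ 0.     0.002 -1.   ]]
```

View pics/top0.png

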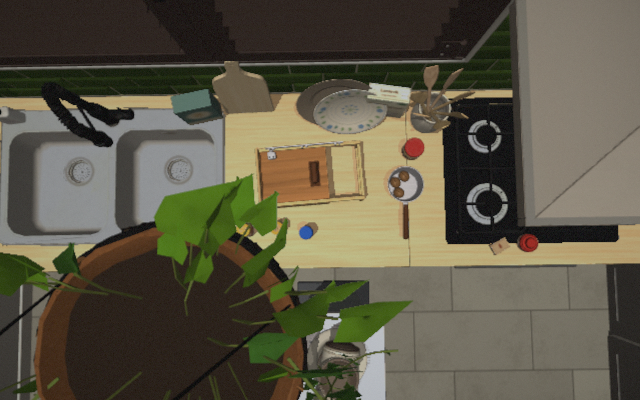

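View pics/side0.png

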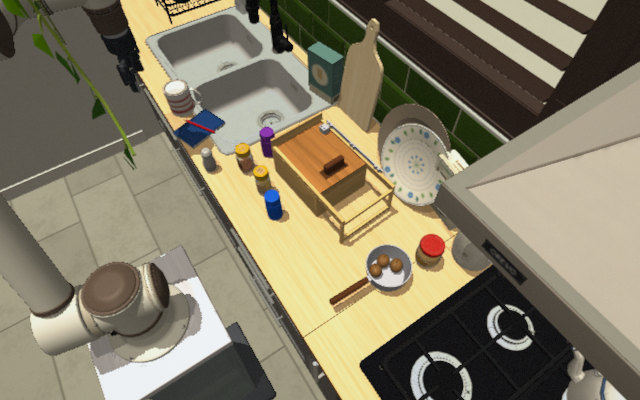

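The top view shows the caddy at (310,175), its rails running right to (362,170), the grip bar at (314,173), the pan at (405,184) with its handle down to (405,236), and the honey jar at (413,148). The side view shows two orange caps at (243,152) and (261,178), a purple look-alike at (267,142), a blue one at (273,204), and the salt shaker at (208,158). I'll enlarge both views.

Run:
```python
from h import *
a=load('side0')['color'][110:310,170:430];b=load('top0')['color'][130:250,240:440]
cv2.imwrite('pics/c1.png',cv2.resize(a,(780,600),interpolation=cv2.INTER_CUBIC))
cv2.imwrite('pics/c2.png',cv2.resize(b,(800,480),interpolation=cv2.INTER_CUBIC))
```

```text
(no output)
```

View pics/c1.png

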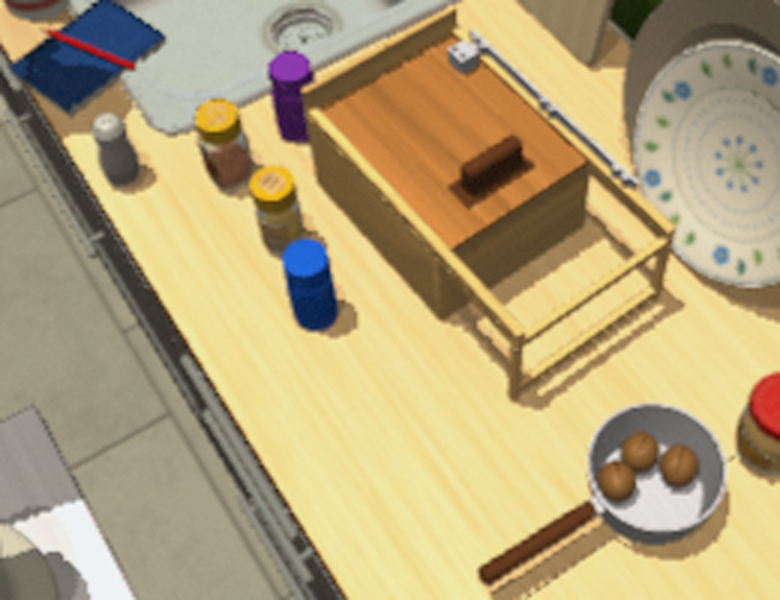

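View pics/c2.png

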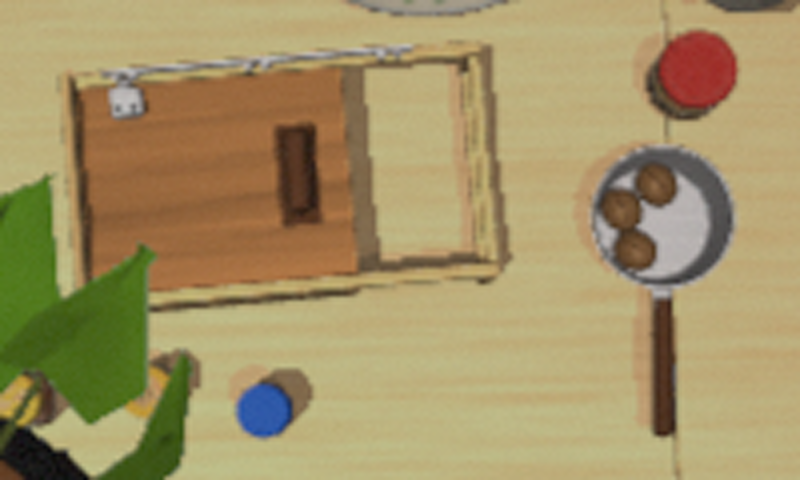

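Crop 1 (side) shows exactly two spice jars, both with orange caps: (243,146), dark contents, and (261,172), light contents. The purple jar at (267,132), the blue jar at (273,196) and the grey-topped salt shaker at (206,152) are not part of the job. The pan holds 3 walnuts. Crop 2 (top) gives the rail corners, grip bar and pan. Next I'll measure positions.

Run:
```python
from h import *
T=load('top0');S=load('side0')
t=lambda x,y,z:onz(T,(240+x/4,130+y/4),z)
s=lambda x,y,z:onz(S,(170+x/3,110+y/3),z)
r=lambda n,v:print(n,np.round(v,1))
A=t(487,44,126);B=t(503,270,126);C=t(62,75,150)
r('railend back',A);r('railend front',B);r('endboard back',C);r('endL front low',t(158,308,112))
r('len AB (186)',np.linalg.norm(A-B)); r('AC 331',np.linalg.norm((A-C)[:2]))
r('side rail back',s(676,233,126));r('side rail front',s(520,340,126));r('side endboard back',s(455,10,150))
d=(A-C)[:2];print('ang y axis',np.degrees(np.arctan2(-d[1],-d[0])), 'AB ang',np.degrees(np.arctan2(*(A-B)[1::-1])))
# grip
g=T['color'].astype(int);m=((g.sum(2)<150)).astype(np.uint8);m2=np.zeros_like(m);m2[155:190,305:325]=m[155:190,305:325]
c=cv2.minAreaRect(cv2.findNonZero(m2));print('grip rect',c);r('grip',onz(T,c[0],154))
r('grip side top mid',s(491,158,154))
# pan rim ellipse
r('pan top c',(t(594,214,60)+t(733,214,60))/2);r('diam x',np.linalg.norm(t(594,214,60)-t(733,214,60)))
r('pan y',(t(663,146,60)+t(663,285,60))/2)
r('handle tip',t(663,435,55));r('hstart',t(662,300,58));
r('side pan c',(s(588,472,60)+s(725,472,60))/2);r('side pan c2',(s(657,404,60)+s(657,540,60))/2);r('side handle tip',s(487,575,52));r('h start',s(592,511,52))
r('honey',t(697,69,90));
# jars by cap
h=cv2.cvtColor(S['color'],cv2.COLOR_BGR2HSV)
m=cv2.inRange(h,(17,170,120),(30,255,255));m[:140]=0;m[190:]=0;m[:,:230]=0;m[:,275:]=0
n,l,stt,ce=cv2.connectedComponentsWithStats(m)
for i in range(1,n):
    if stt[i,4]>20:print('cap',ce[i],stt[i],onz(S,ce[i],93).round(1))
r('jarA captop',s(219,112,100));r('jarB captop',s(273,181,100));r('blue',s(308,256,100));r('purple',s(290,67,100));r('salt',s(110,125,85))
r('jarA bottom',s(233,186,0));r('jarB bot',s(283,250,0));r('blue top cam',t(265,409,100))
```

```text
railend back [705.7 -87.3 126. ]
railend front [526.1 -96.4 126. ]
endboard back [682.  246.5 150. ]
endL front low [500.6 176.5 112. ]
len AB (186) 179.8
AC 331 334.6
side rail back [706.  -87.2 126. ]
side rail front [525.2 -99.3 126. ]
side endboard back [683.8 238.3 150. ]
ang y axis 94.06010001447497 AB ang 2.906263574108127
grip rect ((314.0, 172.5), (21.0, 8.0), 90.0)
grip [604.3  64.6 154. ]
grip side top mid [603.9  58.9 154. ]
pan top c [ 574.4 -234.3   60. ]
diam x 113.9
pan y [ 573.3 -233.8   60. ]
handle tip [ 393.6 -230.1   55. ]
hstart [ 503.8 -231.6   58. ]
side pan c [ 570.5 -240.    60. ]
side pan c2 [ 572.2 -238.6   60. ]
side handle tip [ 401.4 -231.3   52. ]
h start [ 506.2 -235.1   52. ]
honey [ 689.1 -259.5   90. ]
cap [241.73913043 148.58695652] [235 143  14  11  92] [433.8 298.5  93. ]
cap [259.95652174 171.20652174] [253 165  15  12  92] [437.9 192.1  93. ]
jarA captop [437.4 294.7 100. ]
jarB captop [440.1 188.  100. ]
blue [424.8  93.6 100. ]
purple [526. 308. 100.]
salt [342.1 354.2  85. ]
jarA bottom [427.9 281.1   0. ]
jarB bot [431.8 179.4   0. ]
blue top cam [419.5  93.  100. ]
```

>>> carry_out --pt "0 0 -0.1 52 31 0 1" --pt "0 0 -0.2 105 63 0 1" --pt "0 0 -0.3 157 94 0 1" --pt "0 0 -0.4 210 126 0 1" --pt "0 0 -0.504 262 157 0 1"

```text
clock: 0.72
position: [436.6, 310.5, 245.1]
ee_rot: [0.999, 0.034, -0.0, 0.0]
contact_force: [0.0, 0.5, 0.3]
gripper_width: 85.7
grasp_force: 0.0
```

```bash
cat >> h.py <<'E'
YAW=np.radians(3.7); O=np.array([600.5,129,0])
def cad(x,y,z): return O+R.from_euler('z',YAW).apply([x,y,z])
def dlt(P,yaw=None):
    s=read_state(); r=R.from_quat(s['ee_rot']); d=r.inv().apply(np.array(P)-s['position'])
    if yaw is not None:
        x,y=np.cos(yaw),np.sin(yaw); t=R.from_matrix(np.array([[x,y,0],[y,-x,0],[0,0,-1]]).T)
        print('turn',(r.inv()*t).as_rotvec().round(3))
    print('shift',d.round(1),'rows>=',np.linalg.norm(d)/62.5)
E
python3 - <<'E'
from h import *
st(); p=cad(0,-70,200);print(p);dlt(p,YAW)
E
```

```text
0.725 [436.6 310.5 245.1] [ 9.994e-01  3.450e-02 -2.000e-04  1.000e-04] [0.  0.5 0.3] 85.69083354322967 0.0 [ 0.92  0.23 -0.21 -0.   -1.13  0.72]
[605.01726158  59.14590672 200.        ]
turn [0.    0.    0.004]
shift [150.8 262.3  45.1] rows>= 4.89419796799887
```

>>> carry_out --pt "0 0 0 30 52 0 1" --pt "0 0 0 60 105 0 1" --pt "0 0 0 90 157 10 1" --pt "0 0 0 121 210 28 1" --pt "0 0 0 151 262 45 1"

```text
clock: 1.35
position: [603.7, 60.1, 199.9]
ee_rot: [0.999, 0.033, -0.0, -0.0]
contact_force: [0.5, 0.1, 1.3]
gripper_width: 85.4
grasp_force: 0.0
```

>>> carry_out --pt "0 0 0 0 0 0 1" --pt "0 0 0 0 0 0 1"

```text
clock: 1.6
position: [602.8, 61.7, 200.2]
ee_rot: [0.999, 0.032, -0.001, 0.0]
contact_force: [1.2, 0.2, -0.1]
gripper_width: 85.5
grasp_force: 0.0
```

Run:
```python
from h import *
st(); d=snap('wrist','w1');print(d['mtx'],d['position'],R.from_quat(d['orientation']).as_matrix().round(3));dlt(cad(0,-70,137),YAW)
```

```text
1.6 [602.8  61.7 200.2] [ 9.995e-01  3.220e-02 -5.000e-04  1.000e-04] [ 1.2  0.2 -0.1] 85.48577151684614 0.0 [ 0.37  0.39 -0.11 -0.   -1.08  1.27]
[[309.70691629   0.         315.2032107 ]
 [  0.         309.70691629 192.63684869]
 [  0.           0.           1.        ]] [678.77506046  67.4353446  327.54193451] [[ 0.065 -0.951 -0.301]
 [-0.998 -0.061 -0.021]
 [ 0.001  0.302 -0.953]]
turn [-0.    -0.     0.001]
shift [ 2.1  3.4 63.8] rows>= 1.0233748750135028
```

View pics/w1.png

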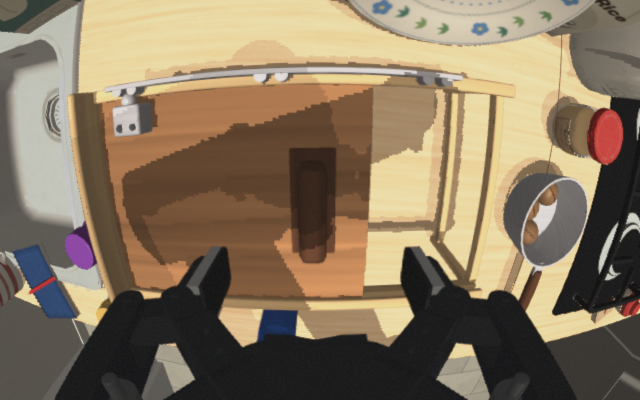

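The wrist view shows the grip bar at (314,160-263), centred between the fingertips (columns 215 and 415), with its yaw matched. I'll descend and grip.

>>> carry_out --pt "0 0 0 2 -1 20 1" --pt "0 0 0 2 -1 40 1" --pt "0 0 0 2 -1 60 1" --pt "0 0 0 2 -1 60 1" --pt "0 0 0 2 -1 60 0"

```text
clock: 2.28
position: [605.4, 64.1, 142.1]
ee_rot: [0.999, 0.034, 0.001, -0.0]
contact_force: [0.3, -0.2, -0.0]
gripper_width: 69.9
grasp_force: 0.0
```

>>> carry_out --pt "0 0 0 0 0 0 -0.5" --pt "0 0 0 0 0 0 -1" --pt "0 0 0 0 0 0 -1" --pt "0 0 0 0 0 0 -1" --pt "0 0 0 0 0 0 -1"

```text
clock: 2.9
position: [605.1, 63.0, 141.3]
ee_rot: [0.999, 0.033, 0.0, -0.0]
contact_force: [-1.8, -0.2, 5.3]
gripper_width: 17.2
grasp_force: 59.8
```

Run:
```python
from h import *
st()
```

```text
2.9 [605.1  63.  141.3] [ 9.995e-01  3.280e-02  4.000e-04 -0.000e+00] [-1.8 -0.2  5.3] 17.246438123376045 59.788609743118286 [ 0.37  0.45 -0.17  0.   -0.95  1.27]
```

>>> carry_out --pt "0 0 0 0 10 0 -1" --pt "0 0 0 0 25 0 -1" --pt "0 0 0 0 40 0 -1" --pt "0 0 0 0 60 0 -1" --pt "0 0 0 0 75 0 -1"

```text
clock: 3.52
position: [610.5, -13.0, 141.3]
ee_rot: [0.999, 0.033, 0.001, 0.0]
contact_force: [-0.2, 1.6, 4.5]
gripper_width: 16.7
grasp_force: 59.9
```

>>> carry_out --pt "0 0 0 0 10 0 -1" --pt "0 0 0 0 18 0 -1" --pt "0 0 0 0 25 0 -1" --pt "0 0 0 0 28 0 -1" --pt "0 0 0 0 28 0 -1"

```text
clock: 4.15
position: [612.4, -40.7, 141.3]
ee_rot: [0.999, 0.033, 0.001, 0.0]
contact_force: [0.2, -0.1, 5.9]
gripper_width: 17.1
grasp_force: 59.9
```

Run:
```python
from h import *
st()
```

```text
4.15 [612.4 -40.7 141.3] [9.995e-01 3.260e-02 9.000e-04 3.000e-04] [ 0.2 -0.1  5.9] 17.117975412763133 59.92251098155975 [ 0.2   0.45 -0.16  0.   -0.95  1.44]
```

>>> carry_out --pt "0 0 0 0 0 0 0" --pt "0 0 0 0 0 0 0.3" --pt "0 0 0 0 0 0 0.3" --pt "0 0 0 0 0 0 0.3" --pt "0 0 0 0 0 -30 0.3"

```text
clock: 4.78
position: [609.8, -39.9, 168.2]
ee_rot: [0.999, 0.032, -0.003, 0.0]
contact_force: [0.4, -0.8, 0.2]
gripper_width: 55.6
grasp_force: 0.0
```

>>> carry_out --pt "0 0 0 0 0 -40 0.3" --pt "0 0 0 0 0 -70 0" --pt "0 0 0 -50 40 -70 0" --pt "0 0 0 -100 80 -70 0" --pt "0 0 0 -150 110 -70 0"

```text
clock: 5.4
position: [467.7, -160.4, 240.7]
ee_rot: [0.999, 0.033, 0.0, 0.0]
contact_force: [0.9, -0.3, 0.7]
gripper_width: 42.6
grasp_force: 0.0
```

```bash
cat > kin.py <<'E'
import numpy as np
from scipy.spatial.transform import Rotation as R
from scipy.optimize import least_squares
# wrist: r=a+L2 sin j2+L3 cos(j2-j3), z=d+L2 cos j2-L3 sin(j2-j3); tool x-dir frames
P=dict(a=26.,d=112.,L2=530.,L3=430.,Lt=200.,psi0=.267,c6=0.,s4=1)
def fk(j,P):
    psi=j[0]-P['psi0'];t=j[1]-j[2]
    w=np.array([P['a']+P['L2']*np.sin(j[1])+P['L3']*np.cos(t),0,P['d']+P['L2']*np.cos(j[1])-P['L3']*np.sin(t)])
    Z=R.from_euler('z',psi);Rf=Z*R.from_euler('y',t)*R.from_euler('x',P['s4']*j[3])*R.from_euler('y',-j[4])
    z=Rf.apply([1,0,0]); return Z.apply(w)+P['Lt']*z,Rf
E
python3 - <<'E'
from h import *
s=st()
print(repr(list(np.round(s['joints'],4))))
d=snap('top','t2');S=snap('side','s2')
a=d['color'][130:250,240:440];b=S['color'][110:310,170:430]
cv2.imwrite('pics/v2.png',np.vstack([cv2.resize(a,(500,300)),cv2.resize(b,(390,300),interpolation=cv2.INTER_CUBIC)[:, :].copy() if 0 else cv2.copyMakeBorder(cv2.resize(b,(390,300)),0,0,0,110,0)]))
E
```

```text
5.4 [ 467.7 -160.4  240.7] [9.995e-01 3.270e-02 1.000e-04 1.000e-04] [ 0.9 -0.3  0.7] 42.646411725034596 0.0 [-0.    0.17 -0.31  0.   -1.09  1.64]
[np.float64(-0.0011), np.float64(0.1652), np.float64(-0.3112), np.float64(0.0002), np.float64(-1.0941), np.float64(1.6373)]
```

View pics/v2.png

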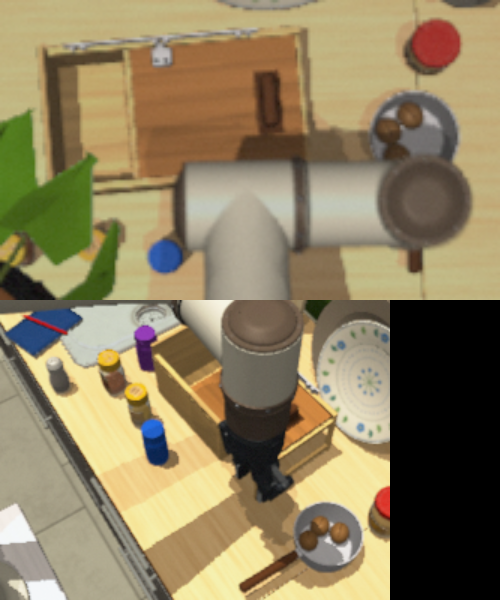

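The picture shows the shutter at its first stop with the nut bay open. The pan hasn't moved, and the jars are untouched. I'll check the pour posture with a fitted kinematic model.

```bash
cat > ik.py <<'E'
from kin import *
D=[([1.391,.385,.008,0,-1.194,-.259],[265.5,565.782,245.312]),([.92,.23,-.21,0,-1.13,.72],[436.6,310.5,245.1]),([.37,.39,-.11,0,-1.08,1.27],[602.8,61.7,200.2]),([.2,.45,-.16,0,-.95,1.44],[612.4,-40.7,141.3]),([-.0011,.1652,-.3112,0,-1.0941,1.6373],[467.7,-160.4,240.7])]
def mk(v): return dict(a=v[0],d=v[1],L2=v[2],L3=v[3],Lt=200.,psi0=v[4],s4=1)
f=least_squares(lambda v:np.concatenate([fk(j,mk(v))[0]-p for j,p in D]),[26,112,530,430,.267])
Q=mk(f.x)
def ik(p,z,P=Q):
    best=None
    for j4 in (0,-1.5,1.5,-2.8):
        r=least_squares(lambda j:np.r_[(fk(np.r_[j,0],P)[0]-p)/100,fk(np.r_[j,0],P)[1].apply([1,0,0])-z],[.5,.4,-.3,j4,-1.3],bounds=([-3.14,-1.21,-1.07,-3.16,-2.99],[3.14,2.06,1.41,2.05,-.16]))
        if best is None or r.cost<best.cost-1e-6: best=r
    return best.x.round(2),round(best.cost,5)
E
python3 - <<'E'
from ik import *
print(f.x.round(2),f.cost)
O=np.array([600.5,132.5,0]);Y=np.radians(3.7)
for Lt in (170,250):
  P=dict(Q);P['Lt']=Lt;P['d']=Q['d']+Lt-200
  for th in (0,20):
    t=np.radians(th)+Y
    g=O+R.from_euler('z',Y).apply([-15,32,205])-105*np.array([np.cos(t),np.sin(t),0])
    for ph in (0,50,90,100,110):
        q=np.radians(ph); z=np.array([np.sin(t)*np.sin(q),-np.cos(t)*np.sin(q),-np.cos(q)])
        print(Lt,th,ph,g.round(),*ik(g,z,P))
E
```

```text
[2.1660e+01 9.8970e+01 5.4527e+02 4.3025e+02 2.8000e-01] 524.2736904803796
170 0 0 [479. 157. 205.] [ 0.6   0.22 -0.34  0.   -1.02] 0.0
170 0 50 [479. 157. 205.] [ 0.83  0.36 -0.31 -0.75 -1.45] 0.0
170 0 90 [479. 157. 205.] [ 0.89  0.53 -0.35 -1.13 -1.9 ] 0.0
170 0 100 [479. 157. 205.] [ 0.89  0.58 -0.37 -1.22 -2.02] 0.0
170 0 110 [479. 157. 205.] [ 0.87  0.62 -0.4  -1.3  -2.14] 0.0
170 20 0 [487. 121. 205.] [ 0.52  0.21 -0.34  0.   -1.02] 0.0
170 20 50 [487. 121. 205.] [ 0.79  0.28 -0.43 -0.96 -1.2 ] 0.0
170 20 90 [487. 121. 205.] [ 0.86  0.45 -0.52 -1.43 -1.67] 0.0
170 20 100 [487. 121. 205.] [ 0.86  0.5  -0.54 -1.52 -1.8 ] 0.0
170 20 110 [487. 121. 205.] [ 0.84  0.56 -0.55 -1.6  -1.95] 0.0
250 0 0 [479. 157. 205.] [ 0.6   0.22 -0.34  0.   -1.02] 0.0
250 0 50 [479. 157. 205.] [ 0.92  0.44 -0.26 -0.7  -1.48] 0.0
250 0 90 [479. 157. 205.] [ 1.    0.71 -0.27 -1.   -1.92] 0.0
250 0 100 [479. 157. 205.] [ 1.    0.78 -0.29 -1.06 -2.03] 0.0
250 0 110 [479. 157. 205.] [ 0.98  0.84 -0.3  -1.12 -2.14] 0.0
250 20 0 [487. 121. 205.] [ 0.52  0.21 -0.34  0.   -1.02] 0.0
250 20 50 [487. 121. 205.] [ 0.91  0.33 -0.44 -0.92 -1.23] 0.0
250 20 90 [487. 121. 205.] [ 1.02  0.62 -0.51 -1.28 -1.71] 0.0
250 20 100 [487. 121. 205.] [ 1.01  0.7  -0.52 -1.33 -1.84] 0.0
250 20 110 [487. 121. 205.] [ 0.99  0.78 -0.53 -1.38 -1.98] 0.0
```

>>> carry_out --pt "0 0 0.03 -1 25 10 0.5" --pt "0 0 0.06 -2 50 30 0.5" --pt "0 0 0.1 -5 73 60 0.5" --pt "0 0 0.1 -5 73 80 0.5" --pt "0 0 0.1 -5 73 80 0.5"

```text
clock: 6.12
position: [468.1, -232.4, 159.1]
ee_rot: [1.0, -0.018, -0.002, -0.0]
contact_force: [0.2, -0.4, 0.7]
gripper_width: 63.9
grasp_force: 0.0
```

```bash
sed -i 's/^O=.*//; s/; O=np.array(\[600.5,129,0\])/; O=np.array([600.5,132.5,0])/' h.py
cat >> h.py <<'E'
def fray(d,px):
    m=np.array(d['mtx']);u=np.array([px[0]-m[0,2],px[1]-m[1,2]])/m[0,0];r=np.linalg.norm(u)+1e-12
    v=np.r_[u/r*np.sin(r),np.cos(r)];return np.array(d['position']),R.from_quat(d['orientation']).apply(v)
def fonz(d,px,z):
    p,v=fray(d,px);return p+v*(z-p[2])/v[2]
E
python3 - <<'E'
from h import *
print(O);st();snap('wrist','w3')
E
```

```text
[600.5 132.5   0. ]
6.125 [ 468.1 -232.4  159.1] [ 9.998e-01 -1.760e-02 -1.900e-03 -4.000e-04] [ 0.2 -0.4  0.7] 63.93126811139559 0.0 [-0.15  0.3  -0.36 -0.   -0.92  1.69]
```

View pics/w3.png

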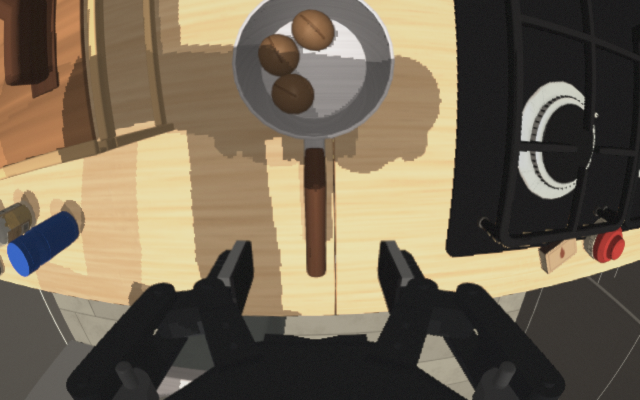

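The wrist view shows 3 walnuts in the pan and the handle straight at columns 304-327, rows 148-277, centred between the fingers.

Run:
```python
from h import *
d=load('w3')
for p in [(315,150),(315,190),(316,275),(315,137),(315,0)]: print(p,fonz(d,p,58).round(1))
print((fonz(d,(235,62),60)+fonz(d,(395,62),60))/2)
```

```text
(315, 150) [ 505.  -232.9   58. ]
(315, 190) [ 473.8 -231.8   58. ]
(316, 275) [ 396.7 -230.    58. ]
(315, 137) [ 514.8 -233.3   58. ]
(315, 0) [ 618.3 -236.9   58. ]
[ 572.25266733 -235.30153923   60.        ]
```

>>> carry_out --pt "0 0 0 0 0 30 0.3" --pt "0 0 0 0 0 70 0.2" --pt "0 0 0 0 0 100 0.2" --pt "0 0 0 0 0 112 0.2" --pt "0 0 0 0 0 112 0.2"

```text
clock: 6.8
position: [469.6, -232.4, 49.1]
ee_rot: [1.0, -0.017, 0.0, 0.0]
contact_force: [-0.2, -0.5, 0.3]
gripper_width: 51.2
grasp_force: 0.0
```

>>> carry_out --pt "0 0 0 0 0 0 -0.5" --pt "0 0 0 0 0 0 -1" --pt "0 0 0 0 0 0 -1" --pt "0 0 0 0 0 0 -1" --pt "0 0 0 0 0 0 -1"

```text
clock: 7.42
position: [469.1, -232.5, 49.3]
ee_rot: [1.0, -0.017, 0.0, 0.0]
contact_force: [-1.6, 1.5, 5.5]
gripper_width: 15.7
grasp_force: 58.7
```

>>> carry_out --pt "0 0 0 0 0 -5 -1" --pt "0 0 0 0 0 -15 -1" --pt "0 0 0 0 0 -25 -1" --pt "0 0 0 0 0 -35 -1" --pt "0 0 0 0 0 -35 -1"

```text
clock: 8.05
position: [469.5, -232.7, 84.8]
ee_rot: [1.0, -0.017, 0.001, 0.0]
contact_force: [-0.6, 0.1, -2.5]
gripper_width: 16.2
grasp_force: 58.5
```

Run:
```python
from h import *
st();S=snap('side','s4');W=snap('wrist','w4')
cv2.imwrite('pics/v4.png',np.vstack([cv2.resize(S['color'][210:330,300:460],(640,480),interpolation=cv2.INTER_CUBIC)[:,:],W['color'][0:120]]))
```

```text
8.05 [ 469.5 -232.7   84.8] [ 9.998e-01 -1.740e-02  1.100e-03  2.000e-04] [-0.6  0.1 -2.5] 16.203731984376578 58.51027250289917 [-0.15  0.39 -0.45  0.   -0.73  1.69]
```

View pics/v4.png

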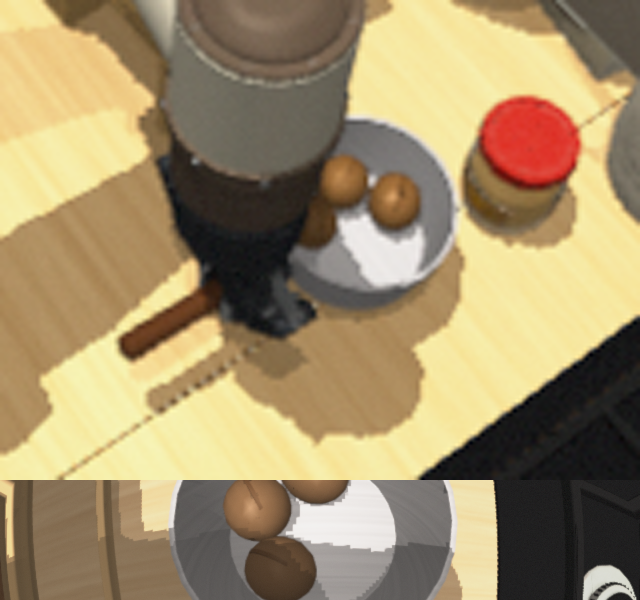

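The pan is lifted level at (375,210), with 3 walnuts in it. I'll carry it high over to the caddy.

>>> carry_out --pt "0 0 0 0 0 -20 -1" --pt "0 0 0 0 0 -55 -1" --pt "0 0 0 0 0 -95 -1" --pt "0 0 0 0 0 -135 -1" --pt "0 0 0 0 0 -160 -1"

```text
clock: 8.78
position: [469.1, -232.6, 245.4]
ee_rot: [1.0, -0.017, 0.001, 0.0]
contact_force: [-0.3, 0.1, -2.0]
gripper_width: 16.1
grasp_force: 58.6
```

>>> carry_out --pt "0 0 0 0 -12 0 -1" --pt "0 0 0 0 -40 0 -1" --pt "0 0 0 1 -80 0 -1" --pt "0 0 0 2 -125 0 -1" --pt "0 0 0 2 -170 0 -1"

```text
clock: 9.4
position: [475.4, -60.8, 241.3]
ee_rot: [1.0, -0.018, -0.002, -0.0]
contact_force: [-0.1, -0.1, -1.9]
gripper_width: 16.0
grasp_force: 58.6
```

>>> carry_out --pt "0 0 0 1 -45 0 -1" --pt "0 0 0 2 -90 0 -1" --pt "0 0 0 2 -135 0 -1" --pt "0 0 0 3 -165 0 -1" --pt "0 0 0 3 -180 0 -1"

```text
clock: 10.02
position: [484.7, 118.6, 241.5]
ee_rot: [1.0, -0.017, -0.002, 0.001]
contact_force: [0.4, 0.0, -0.8]
gripper_width: 16.2
grasp_force: 58.7
```

>>> carry_out --pt "0 0 -0.07 0 0 0 -1" --pt "0 0 -0.17 0 0 0 -1" --pt "0 0 -0.28 0 0 0 -1" --pt "0 0 -0.38 0 0 0 -1" --pt "0 0 -0.45 0 0 0 -1"

```text
clock: 10.65
position: [485.1, 116.5, 242.3]
ee_rot: [0.978, 0.207, -0.001, 0.0]
contact_force: [-0.1, 1.2, -1.1]
gripper_width: 16.2
grasp_force: 58.7
```

Run:
```python
from h import *
st();W=snap('wrist','w5')
dlt([487,121,202],np.radians(23.7))
# pan rim circle in wrist image: grey wall/rim bounds
P=cad(-15,32,0);print(P)
```

```text
10.65 [485.1 116.5 242.3] [ 9.784e-01  2.069e-01 -1.500e-03  2.000e-04] [-0.1  1.2 -1.1] 16.19068928977217 58.72292339801788 [ 0.56  0.17 -0.3  -0.   -1.1   1.43]
turn [-0.     0.003  0.004]
shift [ 3.7 -3.3 40.3] rows>= 0.6489863765754317
[583.46623186 163.46531516   0.        ]
```

View pics/w5.png

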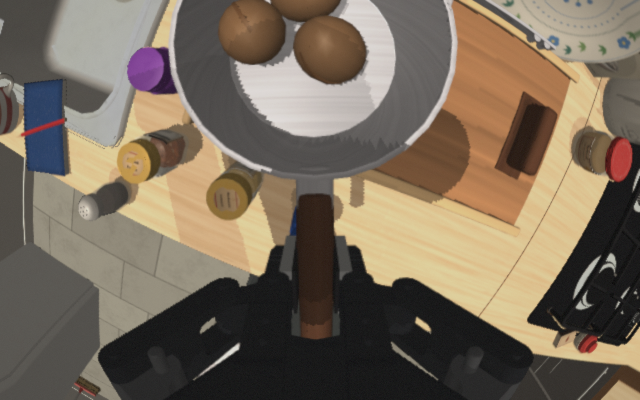

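The wrist view shows the pan level over the caddy with all 3 walnuts in it. The jar caps are at (138,160) and (231,197). Now I'll lower the pan and roll it toward the end board.

>>> carry_out --pt "-0.05 0 0 4 -3 12 -1" --pt "-0.15 0 0 4 -3 25 -1" --pt "-0.3 0 0 4 -3 36 -1" --pt "-0.45 0 0 4 -3 38 -1" --pt "-0.6 0 0 4 -3 38 -1"

```text
clock: 11.32
position: [487.9, 121.2, 204.9]
ee_rot: [0.934, 0.197, 0.061, 0.291]
contact_force: [-0.1, 0.2, -2.6]
gripper_width: 15.9
grasp_force: 58.8
```

>>> carry_out --pt "-0.1 0 0 0 0 0 -1" --pt "-0.2 0 0 0 0 0 -1" --pt "-0.3 0 0 0 0 0 -1" --pt "-0.4 0 0 0 0 0 -1" --pt "-0.4 0 0 0 0 0 -1"

```text
clock: 11.95
position: [488.0, 121.5, 203.7]
ee_rot: [0.859, 0.182, 0.097, 0.469]
contact_force: [-0.2, -1.1, -1.4]
gripper_width: 16.0
grasp_force: 59.0
```

Run:
```python
from h import *
s=st();r=R.from_quat(s['ee_rot']).as_matrix();print(r.round(3))
S=snap('side','s6');T=snap('top','t6')
cv2.imwrite('pics/v6.png',np.hstack([cv2.resize(S['color'][60:260,190:390],(400,400)),cv2.resize(T['color'][110:270,230:390],(400,400))]))
```

```text
11.95 [488.  121.5 203.7] [0.8586 0.1822 0.0975 0.4692] [-0.2 -1.1 -1.4] 16.01079483707421 59.027756452560425 [ 0.91  0.39 -0.73  0.89 -1.25  0.42]
[[ 0.915  0.221  0.338]
 [ 0.404 -0.493 -0.77 ]
 [-0.004  0.841 -0.541]]
```

View pics/v6.png

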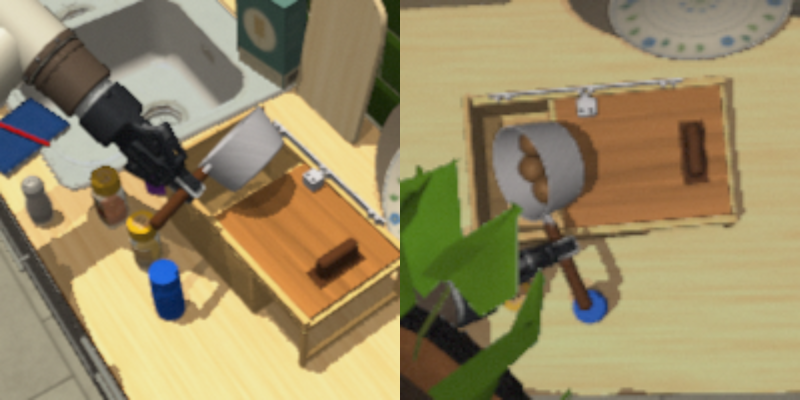

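Both views show the pan tilted about 57° over the open nut bay. The walnuts lie against the lower wall and the jars are clear. I'll continue the roll.

>>> carry_out --pt "-0.1 0 0 0 0 0 -1" --pt "-0.2 0 0 0 0 0 -1" --pt "-0.28 0 0 0 0 0 -1" --pt "-0.36 0 0 0 0 0 -1" --pt "-0.44 0 0 0 0 0 -1"

```text
clock: 12.68
position: [488.9, 121.5, 205.9]
ee_rot: [0.736, 0.154, 0.136, 0.645]
contact_force: [0.6, -0.5, -2.6]
gripper_width: 16.1
grasp_force: 59.2
```

Run:
```python
from h import *
s=st();r=R.from_quat(s['ee_rot']).as_matrix();print(r.round(3))
```

```text
12.675 [488.9 121.5 205.9] [0.7363 0.154  0.1364 0.6446] [ 0.6 -0.5 -2.6] 16.112616089058434 59.18088376522064 [ 0.95  0.59 -0.79  1.03 -1.54  0.16]
[[ 0.915  0.051  0.4  ]
 [ 0.403 -0.121 -0.907]
 [ 0.002  0.991 -0.132]]
```

>>> carry_out --pt "-0.06 0 0 0 0 0 -1" --pt "-0.12 0 0 0 0 0 -1" --pt "-0.18 0 0 0 0 0 -1" --pt "-0.25 0 0 0 0 0 -1" --pt "-0.3 0 0 0 0 0 -1"

```text
clock: 13.3
position: [488.9, 121.4, 205.8]
ee_rot: [0.631, 0.132, 0.158, 0.748]
contact_force: [0.4, -0.2, -2.1]
gripper_width: 16.0
grasp_force: 59.1
```

>>> carry_out --pt "-0.06 0 0 0 0 0 -1" --pt "-0.1 0 0 0 0 0 -1" --pt "-0.1 0 0 0 0 0 -1" --pt "-0.1 0 0 0 0 0 -1" --pt "-0.1 0 0 0 0 0 -1"

```text
clock: 13.92
position: [488.5, 121.5, 206.0]
ee_rot: [0.593, 0.125, 0.164, 0.778]
contact_force: [1.0, -0.7, -1.3]
gripper_width: 16.1
grasp_force: 59.1
```

Run:
```python
from h import *
s=st();r=R.from_quat(s['ee_rot']).as_matrix();print(r[:,2].round(3))
S=snap('side','s7');T=snap('top','t7');W=snap('wrist','w7')
cv2.imwrite('pics/v7.png',np.vstack([np.hstack([cv2.resize(S['color'][60:260,190:390],(400,400)),cv2.resize(T['color'][110:270,230:390],(400,400))])]))
```

```text
13.925 [488.5 121.5 206. ] [0.5932 0.1246 0.1642 0.7782] [ 1.  -0.7 -1.3] 16.05978236434396 59.06833469867706 [ 0.93  0.79 -0.82  1.05 -1.82 -0.04]
[ 0.389 -0.882  0.265]
```

View pics/v7.png

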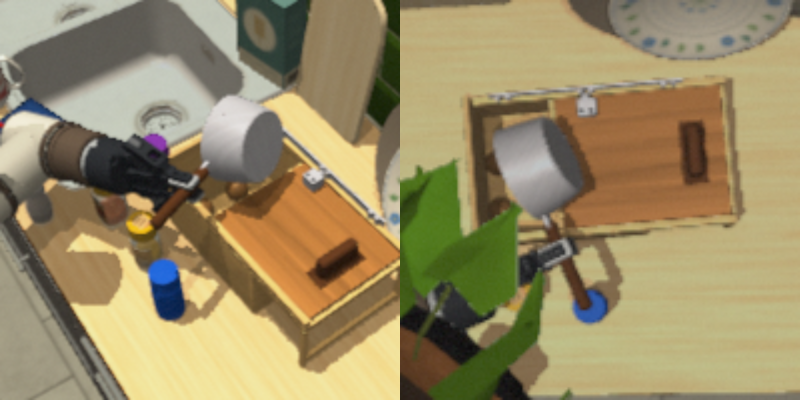

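The walnuts lie in the nut bay (top view: (490,160) and (495,205)), and the pan looks empty. I'll roll it back and look into it.

>>> carry_out --pt "0.12 0 0 0 0 0 -1" --pt "0.28 0 0 0 0 0 -1" --pt "0.45 0 0 0 0 0 -1" --pt "0.62 0 0 0 0 0 -1" --pt "0.79 0 0 0 0 0 -1"

```text
clock: 14.7
position: [488.1, 121.5, 205.9]
ee_rot: [0.848, 0.179, 0.103, 0.488]
contact_force: [0.8, -0.4, -2.6]
gripper_width: 16.2
grasp_force: 59.0
```

>>> carry_out --pt "0.17 0 0 0 0 0 -1" --pt "0.34 0 0 0 0 0 -1" --pt "0.51 0 0 0 0 0 -1" --pt "0.68 0 0 0 0 0 -1" --pt "0.85 0 0 0 0 0 -1"

```text
clock: 15.32
position: [487.0, 121.1, 205.9]
ee_rot: [0.974, 0.205, 0.019, 0.095]
contact_force: [0.5, -0.7, -1.1]
gripper_width: 16.1
grasp_force: 58.9
```

>>> carry_out --pt "0.14 0 0 0 0 0 -1" --pt "0.2 0 0 0 0 0 -1" --pt "0.2 0 0 0 0 -20 -1" --pt "0.2 0 0 0 0 -38 -1" --pt "0.2 0 0 0 0 -38 -1"

```text
clock: 15.95
position: [485.1, 128.3, 243.8]
ee_rot: [0.979, 0.206, 0.0, -0.0]
contact_force: [0.3, 0.1, -2.0]
gripper_width: 16.0
grasp_force: 58.8
```

Run:
```python
from h import *
s=st();r=R.from_quat(s['ee_rot']).as_matrix();print(r.round(3))
S=snap('side','s8');W=snap('wrist','w8')
cv2.imwrite('pics/v8.png',np.hstack([cv2.resize(S['color'][60:260,190:390],(400,400)),W['color'][:,120:520]]))
```

```text
15.95 [485.1 128.3 243.8] [ 9.786e-01  2.060e-01  3.000e-04 -3.000e-04] [ 0.3  0.1 -2. ] 15.965304507876567 58.81341755390167 [ 0.58  0.18 -0.29 -0.   -1.1   1.4 ]
[[ 0.915  0.403  0.001]
 [ 0.403 -0.915  0.001]
 [ 0.001 -0.001 -1.   ]]
```

View pics/v8.png

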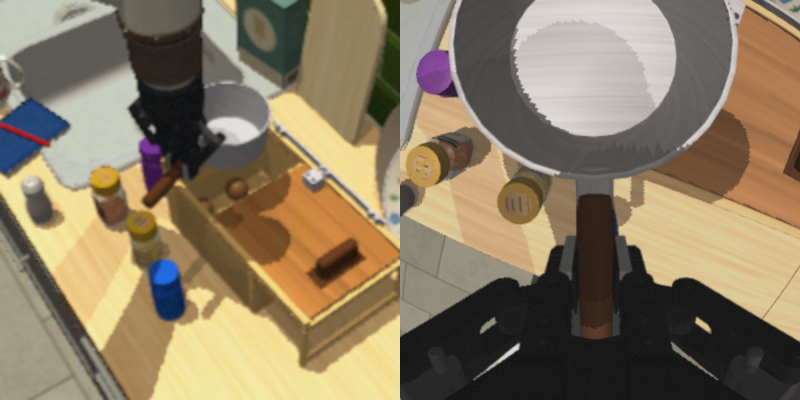

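The pan is empty and level, so I'll carry it back to its spot.

>>> carry_out --pt "0 0 0.1 0 0 0 -1" --pt "0 0 0.25 0 0 0 -1" --pt "0 0 0.38 0 0 0 -1" --pt "0 0 0.45 0 0 0 -1" --pt "0 0 0.45 0 0 0 -1"

```text
clock: 16.68
position: [484.6, 128.0, 241.7]
ee_rot: [1.0, -0.017, -0.001, 0.001]
contact_force: [-0.7, -0.7, -2.7]
gripper_width: 16.1
grasp_force: 58.8
```

>>> carry_out --pt "0 0 0 0 25 0 -1" --pt "0 0 0 0 65 0 -1" --pt "0 0 0 -1 110 0 -1" --pt "0 0 0 -2 155 0 -1" --pt "0 0 0 -2 200 0 -1"

```text
clock: 17.3
position: [475.7, -72.8, 242.4]
ee_rot: [1.0, -0.017, -0.001, 0.0]
contact_force: [1.3, 0.1, -0.7]
gripper_width: 15.7
grasp_force: 58.9
```

>>> carry_out --pt "0 0 0 0 45 0 -1" --pt "0 0 0 0 90 0 -1" --pt "0 0 0 -1 125 10 -1" --pt "0 0 0 -2 155 40 -1" --pt "0 0 0 -2 161 80 -1"

```text
clock: 17.92
position: [468.8, -234.0, 162.2]
ee_rot: [1.0, -0.018, 0.001, 0.0]
contact_force: [0.9, 0.9, -2.2]
gripper_width: 15.8
grasp_force: 58.8
```

Run:
```python
from h import *
st();dlt([470,-233,49.5],np.radians(-2));T=snap('top','t9');S=snap('side','s9')
cv2.imwrite('pics/v9.png',np.hstack([cv2.resize(S['color'][90:310,190:430],(400,367)),cv2.resize(T['color'][120:270,240:440],(400,300))[:300].copy() if 0 else cv2.resize(T['color'][120:267,250:410],(400,367))]))
```

```text
17.925 [ 468.8 -234.   162.2] [ 9.998e-01 -1.790e-02  7.000e-04  2.000e-04] [ 0.9  0.9 -2.2] 15.765759085961399 58.788984417915344 [-0.15  0.29 -0.36  0.   -0.92  1.69]
turn [ 0.    -0.001 -0.001]
shift [  1.   -1.1 112.7] rows>= 1.803542711862039
```

View pics/v9.png

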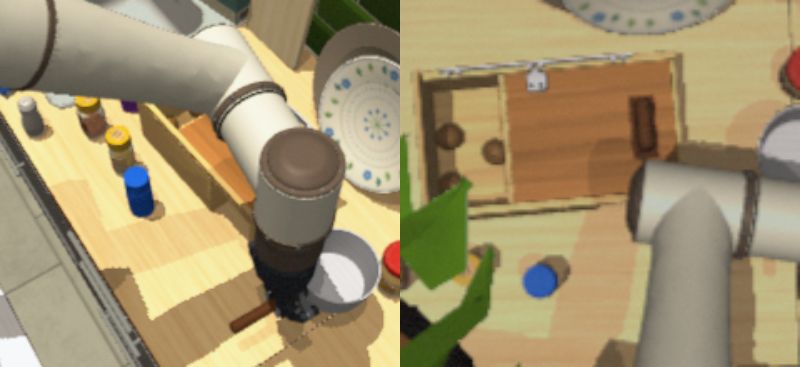

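The top view shows all 3 walnuts in the nut bay: (448,137), (495,152) and (450,185) in the crop. Now I'll set the pan down.

>>> carry_out --pt "0 0 0 0 0 40 -1" --pt "0 0 0 0 0 80 -1" --pt "0 0 0 0 0 100 -1" --pt "0 0 0 0 0 108 -1" --pt "0 0 0 0 0 110 -1"

```text
clock: 18.65
position: [469.8, -232.2, 53.7]
ee_rot: [1.0, -0.017, 0.001, 0.0]
contact_force: [-0.1, -0.1, -2.1]
gripper_width: 16.2
grasp_force: 58.8
```

>>> carry_out --pt "0 0 0 0 0 1 -1" --pt "0 0 0 0 0 3 -1" --pt "0 0 0 0 0 3 -1"

```text
clock: 19.02
position: [469.5, -232.4, 50.6]
ee_rot: [1.0, -0.017, 0.001, 0.0]
contact_force: [-0.9, 0.6, 0.8]
gripper_width: 16.3
grasp_force: 59.0
```

>>> carry_out --pt "0 0 0 0 0 1 -1" --pt "0 0 0 0 0 1 -0.6" --pt "0 0 0 0 0 1 -0.2" --pt "0 0 0 0 0 1 0.2" --pt "0 0 0 0 0 1 0.2"

```text
clock: 19.65
position: [469.0, -232.3, 48.7]
ee_rot: [1.0, -0.017, -0.0, 0.0]
contact_force: [0.4, 0.4, -0.2]
gripper_width: 51.4
grasp_force: 0.0
```

>>> carry_out --pt "0 0 0 0 0 -20 0.2" --pt "0 0 0 0 0 -60 0.3" --pt "0 0 0 0 0 -110 0.3" --pt "0 0 0 0 0 -150 0.3" --pt "0 0 0 0 0 -170 0.3"

```text
clock: 20.27
position: [469.7, -232.5, 221.6]
ee_rot: [1.0, -0.017, 0.002, 0.0]
contact_force: [0.3, 0.6, -0.6]
gripper_width: 55.6
grasp_force: 0.0
```

Run:
```python
from h import *
st();W=snap('wrist','w10');T=snap('top','t10')
# pan in wrist img: bright/grey interior
h=cv2.cvtColor(W['color'],cv2.COLOR_BGR2HSV)
m=cv2.inRange(h,(0,0,70),(180,40,255));m[210:]=0;m[:,430:]=0;m[:,:180]=0
n,l,q,c=cv2.connectedComponentsWithStats(m)
i=1+q[1:,4].argmax();print('pan px',q[i],c[i],'centre~',fonz(W,c[i],30).round(1))
x0,y0,w,hh,_=q[i];print('rim',[fonz(W,p,60).round(1).tolist() for p in((x0,y0+hh/2),(x0+w,y0+hh/2),(x0+w/2,y0),(x0+w/2,y0+hh))])
# handle
m=cv2.inRange(h,(0,60,15),(15,255,110));m[:,:270]=0;m[:,360:]=0;m[300:]=0
n,l,q,c=cv2.connectedComponentsWithStats(m);i=1+q[1:,4].argmax();print('handle',q[i],fonz(W,(c[i][0],q[i][1]),58).round(1),fonz(W,(c[i][0],q[i][1]+q[i][3]),58).round(1))
g=T['color'].astype(int);m=((g.sum(2)<150)).astype(np.uint8);z=np.zeros_like(m);z[150:195,325:352]=m[150:195,325:352]
c=cv2.minAreaRect(cv2.findNonZero(z));print('grip',c,onz(T,c[0],154).round(1))
dlt(cad(0,-175,200),YAW)
```

```text
20.275 [ 469.7 -232.5  221.6] [ 9.998e-01 -1.730e-02  2.100e-03  5.000e-04] [ 0.3  0.6 -0.6] 55.581671275675205 0.0 [-0.15  0.23 -0.28  0.   -1.06  1.69]
pan px [  250    10   128   132 12489] [313.44559212  72.51781568] centre~ [ 573. -234.   30.]
rim [[570.7, -175.1, 60.0], [566.5, -293.8, 60.0], [631.1, -236.6, 60.0], [505.2, -232.3, 60.0]]
handle [ 306  142   18  106 1620] [ 504.9 -233.2   58. ] [ 393.7 -229.3   58. ]
grip ((346.8013610839844, 176.55458068847656), (8.541532516479492, 35.16567611694336), 1.7357046604156494) [590.2 -36.8 154. ]
turn [ 0.001 -0.006 -0.099]
shift [ 134.8 -195.3   22. ] rows>= 3.813114784501214
```

>>> carry_out --pt "0 0 -0.02 30 -45 0 0.3" --pt "0 0 -0.05 65 -95 0 0.3" --pt "0 0 -0.08 100 -145 0 0.3" --pt "0 0 -0.1 125 -182 10 0.3" --pt "0 0 -0.1 135 -195 20 0.3"

```text
clock: 21.0
position: [611.1, -40.0, 196.4]
ee_rot: [0.999, 0.034, -0.001, -0.0]
contact_force: [0.0, -0.2, 0.2]
gripper_width: 55.4
grasp_force: 0.0
```

>>> carry_out --pt "0 0 0 0 0 0 0.3" --pt "0 0 0 0 0 0 0.3"

```text
clock: 21.25
position: [609.8, -43.2, 198.7]
ee_rot: [0.999, 0.032, -0.001, 0.0]
contact_force: [-0.2, -0.8, 0.7]
gripper_width: 55.5
grasp_force: 0.0
```

Run:
```python
from h import *
st();dlt([612.2,-41.7,141],YAW);W=snap('wrist','w11')
g=W['color'].astype(int).sum(2);m=(g<170).astype(np.uint8);m[260:]=0;m[:130]=0;m[:,:270]=0;m[:,370:]=0
n,l,q,c=cv2.connectedComponentsWithStats(m);i=1+q[1:,4].argmax();print(q[i],c[i],fonz(W,c[i],150).round(1))
```

```text
21.25 [609.8 -43.2 198.7] [ 9.995e-01  3.200e-02 -6.000e-04  1.000e-04] [-0.2 -0.8  0.7] 55.48093315793612 0.0 [ 0.19  0.4  -0.09  0.   -1.08  1.44]
turn [ 0.     0.001 -0.001]
shift [ 2.5 -1.4 57.7] rows>= 0.9237105511354303
[ 288  148   47  106 3672] [312.23747277 188.29030501] [632.9 -39.3 150. ]
```

>>> carry_out --pt "0 0 0 2 -1 20 0.3" --pt "0 0 0 2 -1 40 0.3" --pt "0 0 0 2 -1 57 0.3" --pt "0 0 0 2 -1 57 0.3" --pt "0 0 0 2 -1 57 -0.5"

```text
clock: 21.92
position: [613.1, -41.3, 142.8]
ee_rot: [0.999, 0.033, 0.001, 0.0]
contact_force: [0.2, 0.0, 0.1]
gripper_width: 38.5
grasp_force: 0.0
```

>>> carry_out --pt "0 0 0 0 0 0 -1" --pt "0 0 0 0 0 0 -1" --pt "0 0 0 0 0 0 -1" --pt "0 0 0 0 0 0 -1"

```text
clock: 22.42
position: [613.1, -41.0, 143.1]
ee_rot: [0.999, 0.033, 0.001, 0.0]
contact_force: [-0.2, -0.3, 5.8]
gripper_width: 17.0
grasp_force: 60.2
```

Run:
```python
from h import *
st()
```

```text
22.425 [613.1 -41.  143.1] [9.995e-01 3.300e-02 9.000e-04 2.000e-04] [-0.2 -0.3  5.8] 16.97847514276966 60.18433213233948 [ 0.2   0.45 -0.16  0.   -0.96  1.44]
```

>>> carry_out --pt "0 0 0 0 10 0 -1" --pt "0 0 0 0 25 0 -1" --pt "0 0 0 0 40 0 -1" --pt "0 0 0 0 60 0 -1" --pt "0 0 0 0 75 0 -1"

```text
clock: 23.05
position: [618.4, -116.2, 143.1]
ee_rot: [0.999, 0.033, 0.001, 0.0]
contact_force: [0.2, 1.2, 4.7]
gripper_width: 16.9
grasp_force: 60.1
```

>>> carry_out --pt "0 0 0 0 10 0 -1" --pt "0 0 0 0 18 0 -1" --pt "0 0 0 0 25 0 -1" --pt "0 0 0 0 29 0 -1" --pt "0 0 0 0 30 0 -1"

```text
clock: 23.68
position: [620.4, -145.9, 143.1]
ee_rot: [0.999, 0.033, 0.001, 0.0]
contact_force: [0.3, 0.8, 5.5]
gripper_width: 17.1
grasp_force: 60.2
```

Run:
```python
from h import *
st()
```

```text
23.675 [ 620.4 -145.9  143.1] [9.995e-01 3.280e-02 1.400e-03 3.000e-04] [0.3 0.8 5.5] 17.148133981950636 60.222963094711304 [ 0.02  0.49 -0.1   0.   -0.98  1.61]
```

>>> carry_out --pt "0 0 0 0 0 0 -0.5" --pt "0 0 0 0 0 0 0.2" --pt "0 0 0 0 0 0 0.3" --pt "0 0 0 0 0 -20 0.3" --pt "0 0 0 0 0 -60 0.3"

```text
clock: 24.3
position: [618.1, -145.6, 200.2]
ee_rot: [0.999, 0.032, -0.003, -0.0]
contact_force: [0.5, -0.4, 0.9]
gripper_width: 55.8
grasp_force: 0.0
```

>>> carry_out --pt "0 0 0 0 0 -20 0.3" --pt "0 0 0 -20 -45 -30 0.3" --pt "0 0 0 -50 -90 -30 0.3" --pt "0 0 0 -80 -135 -30 0.5" --pt "0 0 0 -110 -180 -30 0.5"

```text
clock: 24.92
position: [496.7, 27.8, 231.8]
ee_rot: [0.999, 0.032, 0.0, -0.0]
contact_force: [0.0, 0.8, 0.1]
gripper_width: 64.3
grasp_force: 0.0
```

>>> carry_out --pt "0 0 0.16 -20 -40 0 0.5" --pt "0 0 0.33 -35 -80 0 0.5" --pt "0 0 0.5 -50 -110 0 0.5" --pt "0 0 0.67 -65 -140 0 0.5" --pt "0 0 0.84 -75 -155 0 0.5"

```text
clock: 25.55
position: [412.1, 177.6, 231.9]
ee_rot: [0.925, -0.38, -0.0, -0.0]
contact_force: [-0.1, 0.3, -0.7]
gripper_width: 64.2
grasp_force: 0.0
```

```bash
sed -i 's/^YAW=.*/YAW=np.radians(4.1); O=np.array([600.5,133.3,0])/' h.py
cat >> h.py <<'E'
def caps(W):
    h=cv2.cvtColor(W['color'],cv2.COLOR_BGR2HSV);m=cv2.inRange(h,(17,130,90),(30,255,255));m=cv2.morphologyEx(m,cv2.MORPH_OPEN,np.ones((3,3)))
    n,l,q,c=cv2.connectedComponentsWithStats(m)
    for i in range(1,n):
        if q[i,4]>200: print('cap',q[i],c[i].round(),fonz(W,c[i],100).round(1))
    return m
E
python3 - <<'E'
from h import *
st()
for n in ('w5','w8'):
    print(n);caps(load(n))
print('now');W=snap('wrist','w12');caps(W)
print(cad(38,-52.5,0),cad(-38,-52.5,0))
T=snap('top','t12');S=snap('side','s12')
cv2.imwrite('pics/v12.png',np.hstack([W['color'],cv2.resize(T['color'][130:200,250:390],(160,80))]) if 0 else W['color'])
E
```

```text
25.55 [412.1 177.6 231.9] [ 9.251e-01 -3.797e-01 -0.000e+00 -1.000e-04] [-0.1  0.3 -0.7] 64.17758904452725 0.0 [ 0.77  0.09 -0.42 -0.   -1.06  0.02]
w5
cap [117 141  34  43 851] [134. 162.] [432.1 292.1 100. ]
cap [207 178  41  42 834] [227. 198.] [438.1 187.4 100. ]
w8
cap [126 144  35  43 889] [144. 166.] [432.6 292.5 100. ]
cap [218 182  42  42 859] [239. 202.] [438.3 187.7 100. ]
now
cap [ 265  153   47   46 1061] [288. 175.] [435.9 187.  100. ]
cap [199 233  35  35 537] [213. 245.] [439.6 290.4 100. ]
[642.15636558  83.65126178   0.        ] [566.35086608  78.21745601   0.        ]
```

Run:
```python
from h import *
dlt([437,188,200],YAW-np.pi/2)
T=load('t12');g=T['color'].astype(int);m=((g.sum(2)<150)).astype(np.uint8);z=np.zeros_like(m);z[150:195,355:390]=m[150:195,355:390]
n,l,q,c=cv2.connectedComponentsWithStats(z)
for i in range(1,n):
    if q[i,4]>40:print(q[i],onz(T,c[i],154).round(1),'exp',cad(0,-280,154),proj(T,cad(0,-280,154)))
```

```text
turn [-0.     0.     0.728]
shift [  9.8 -25.   32. ] rows>= 0.6679027757553588
[376 158  10  20  69] [ 612.4 -139.3  154. ] exp [ 620.51928441 -145.98341922  154.        ] [381.84703994 166.30024138]
```

>>> carry_out --pt "0 0 0.15 3 -8 0 0.5" --pt "0 0 0.32 6 -16 0 0.5" --pt "0 0 0.5 10 -25 0 0.5" --pt "0 0 0.66 10 -25 15 0.5" --pt "0 0 0.728 10 -25 32 0.5"

```text
clock: 26.32
position: [438.2, 186.7, 199.6]
ee_rot: [0.73, -0.683, 0.0, -0.0]
contact_force: [-0.2, -0.0, -0.4]
gripper_width: 63.8
grasp_force: 0.0
```

>>> carry_out --pt "0 0 0 0 0 0 0.5" --pt "0 0 0 0 0 0 0.5"

```text
clock: 26.58
position: [438.2, 187.2, 200.5]
ee_rot: [0.731, -0.682, 0.0, -0.0]
contact_force: [1.0, -0.2, 0.2]
gripper_width: 63.9
grasp_force: 0.0
```

Run:
```python
from h import *
st();W=snap('wrist','w13');caps(W);dlt([437,188,84],YAW-np.pi/2)
```

```text
26.575 [438.2 187.2 200.5] [ 7.312e-01 -6.821e-01  2.000e-04 -4.000e-04] [ 1.  -0.2  0.2] 63.921196152926505 0.0 [ 0.75  0.17 -0.41  0.   -0.98 -0.68]
cap [ 292  172   53   51 1323] [318. 196.] [435.4 185.4 100. ]
cap [292 288  46  36 988] [315. 305.] [430.5 290.5 100. ]
turn [-0.001  0.001 -0.002]
shift [ -0.7   1.3 116.7] rows>= 1.866982932283086
```

View pics/w13.png

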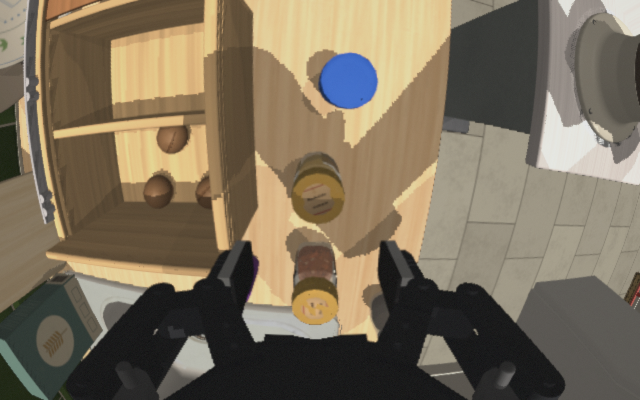

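The wrist view shows both bays open, 3 walnuts in the nut bay, the light-filled jar at (318,196) directly below, and the dark-filled one at (315,305). The blue jar at (348,80) stays where it is. I'll grip the first jar.

>>> carry_out --pt "0 0 0 0 1.5 40 0.5" --pt "0 0 0 0 1.5 80 0.5" --pt "0 0 0 0 1.5 110 0.5" --pt "0 0 0 0 1.5 124 0.5" --pt "0 0 0 0 1.5 124 0.4"

```text
clock: 27.25
position: [436.3, 187.3, 75.9]
ee_rot: [0.731, -0.682, 0.0, 0.0]
contact_force: [-0.7, 0.1, 0.0]
gripper_width: 60.0
grasp_force: 0.0
```

>>> carry_out --pt "0 0 0 0 0 0 0" --pt "0 0 0 0 0 0 -0.3" --pt "0 0 0 0 0 0 -1" --pt "0 0 0 0 0 0 -1" --pt "0 0 0 0 0 0 -1"

```text
clock: 27.88
position: [436.9, 188.0, 77.4]
ee_rot: [0.731, -0.682, 0.0, -0.002]
contact_force: [-1.7, -0.5, 7.3]
gripper_width: 41.8
grasp_force: 60.6
```

Run:
```python
from h import *
st()
```

```text
27.875 [436.9 188.   77.4] [ 7.310e-01 -6.824e-01  3.000e-04 -1.500e-03] [-1.7 -0.5  7.3] 41.83798499507409 60.58274567127228 [ 0.75  0.34 -0.57  0.   -0.66 -0.68]
```

>>> carry_out --pt "0 0 0 0 0 -15 -1" --pt "0 0 0 0 0 -50 -1" --pt "0 0 0 0 0 -95 -1" --pt "0 0 0 0 0 -140 -1" --pt "0 0 0 0 0 -160 -1"

```text
clock: 28.5
position: [436.7, 187.8, 239.0]
ee_rot: [0.731, -0.683, 0.0, -0.003]
contact_force: [-1.3, -1.1, -1.8]
gripper_width: 41.4
grasp_force: 60.9
```

>>> carry_out --pt "0 0 0 20 -35 0 -1" --pt "0 0 0 50 -85 0 -1" --pt "0 0 0 80 -135 0 -1" --pt "0 0 0 108 -180 0 -1" --pt "0 0 0 118 -197 0 -1"

```text
clock: 29.12
position: [642.4, 81.1, 234.7]
ee_rot: [0.73, -0.684, -0.0, 0.0]
contact_force: [-0.5, 0.1, -1.9]
gripper_width: 41.6
grasp_force: 61.1
```

>>> carry_out --pt "0 0 0 0 0 0 -1" --pt "0 0 0 0 0 0 -1"

```text
clock: 29.38
position: [639.8, 83.1, 235.7]
ee_rot: [0.731, -0.683, -0.0, 0.0]
contact_force: [0.1, -0.2, -1.1]
gripper_width: 41.6
grasp_force: 61.1
```

Run:
```python
from h import *
st();dlt(cad(38,-52.5,85),YAW-np.pi/2)
W=snap('wrist','w14')
# project bay inner rim corners into fisheye to check edges
```

```text
29.375 [639.8  83.1 235.7] [ 7.308e-01 -6.826e-01 -4.000e-04  3.000e-04] [ 0.1 -0.2 -1.1] 41.60116640262586 61.06939120218158 [ 0.38  0.43  0.05 -0.   -1.19 -0.31]
turn [ 0.001  0.    -0.003]
shift [ -0.3  -2.5 150.7] rows>= 2.412251822562032
```

>>> carry_out --pt "0 0 0 0 -1 35 -1" --pt "0 0 0 0 -1 75 -1" --pt "0 0 0 0 -1 115 -1" --pt "0 0 0 0 -1 138 -1" --pt "0 0 0 0 -1 146 -1"

```text
clock: 30.05
position: [637.3, 82.1, 91.3]
ee_rot: [0.731, -0.682, -0.002, 0.004]
contact_force: [-23.1, -6.3, 32.4]
gripper_width: 41.2
grasp_force: 73.5
```

>>> carry_out --pt "0 0 0 0 0 2 -1" --pt "0 0 0 0 0 4 -1" --pt "0 0 0 0 0 5 -1" --pt "0 0 0 0 0 5 -1"

```text
clock: 30.55
position: [637.5, 81.8, 91.0]
ee_rot: [0.731, -0.682, -0.001, 0.003]
contact_force: [-22.1, -3.8, 25.1]
gripper_width: 41.8
grasp_force: 75.7
```

Something on the +x side is touching the back rail, at 33 N. I'll lift and shift away from it.

>>> carry_out --pt "0 0 0 0 2 -15 -1" --pt "0 0 0 0 6 -35 -1" --pt "0 0 0 0 14 -40 -1" --pt "0 0 0 0 14 -40 -1"

```text
clock: 31.05
position: [627.2, 82.4, 125.5]
ee_rot: [0.731, -0.682, 0.0, -0.0]
contact_force: [0.7, -0.9, -1.5]
gripper_width: 41.5
grasp_force: 69.3
```

Run:
```python
from h import *
s=st();print('caddy',R.from_euler('z',-YAW).apply(s['position']-O));W=snap('wrist','w15')
# bay inner corners at top z=112 projected
def fproj(d,P):
    c=R.from_quat(d['orientation']).inv().apply(np.array(P)-d['position']);m=np.array(d['mtx']);th=np.arctan2(np.hypot(c[0],c[1]),c[2]);a=np.arctan2(c[1],c[0]);return m[0,2]+m[0,0]*th*np.cos(a),m[1,2]+m[0,0]*th*np.sin(a)
im=W['color'].copy()
for x in(-85,85):
    for y in (-101,-4,4):
        p=fproj(W,cad(x,y,112));print(x,y,np.round(p));cv2.circle(im,(int(p[0]),int(p[1])),3,(255,0,255),-1)
cv2.imwrite('pics/w15m.png',im)
```

```text
31.05 [627.2  82.4 125.5] [ 7.309e-01 -6.825e-01  0.000e+00 -4.000e-04] [ 0.7 -0.9 -1.5] 41.529641292262404 69.30173551663756 [ 0.39  0.5  -0.13 -0.   -0.94 -0.32]
caddy [ 22.9745974  -52.69882741 125.45218387]
-85 -101 [514. 163.]
-85 -4 [480. 310.]
-85 4 [477. 320.]
85 -101 [187. 161.]
85 -4 [213. 318.]
85 4 [215. 328.]
```

```bash
cat >> h.py <<'E'
def fproj(d,P):
    c=R.from_quat(d['orientation']).inv().apply(np.array(P)-d['position']);m=np.array(d['mtx']);th=np.arctan2(np.hypot(c[0],c[1]),c[2]);a=np.arctan2(c[1],c[0]);return np.array([m[0,2]+m[0,0]*th*np.cos(a),m[1,2]+m[0,0]*th*np.sin(a)])
E
python3 - <<'E'
from h import *
W=load('w13')
for x in(-93,-83,0,83,93):
    print(x,[fproj(W,cad(x,y,z)).round().tolist() for y,z in((4,112),(-4,112),(50,126),(101,126))])
for r in (150,190):print(r,[W['color'][r,c].tolist() for c in range(195,265,4)])
g=cv2.cvtColor(W['color'],cv2.COLOR_BGR2GRAY).astype(int)
for c in (100,150): print(c,g[100:150:2,c].tolist())
E
```

```text
-93 [[223.0, 122.0], [222.0, 111.0], [221.0, 189.0], [229.0, 253.0]]
-83 [[210.0, 122.0], [209.0, 111.0], [208.0, 189.0], [216.0, 253.0]]
0 [[117.0, 130.0], [117.0, 120.0], [115.0, 190.0], [128.0, 247.0]]
83 [[53.0, 138.0], [52.0, 130.0], [51.0, 190.0], [64.0, 241.0]]
93 [[47.0, 139.0], [46.0, 131.0], [45.0, 190.0], [57.0, 240.0]]
150 [[127, 183, 222], [125, 180, 219], [129, 186, 225], [104, 149, 184], [92, 130, 161], [88, 126, 155], [74, 105, 128], [57, 79, 96], [53, 74, 90], [54, 73, 90], [53, 72, 89], [53, 72, 89], [53, 73, 89], [51, 72, 87], [52, 71, 87], [103, 136, 161], [97, 129, 156], [96, 128, 153]]
190 [[76, 107, 133], [61, 90, 122], [64, 93, 128], [60, 87, 118], [86, 123, 154], [94, 133, 164], [89, 126, 156], [65, 92, 113], [70, 98, 121], [56, 79, 96], [56, 79, 96], [56, 78, 95], [55, 77, 94], [55, 76, 94], [57, 79, 96], [56, 79, 96], [138, 186, 220], [137, 183, 219]]
100 [83, 83, 84, 81, 83, 74, 73, 73, 72, 72, 73, 78, 170, 202, 201, 199, 152, 77, 80, 81, 84, 84, 85, 85, 86]
150 [126, 126, 127, 126, 127, 127, 127, 101, 75, 160, 198, 198, 195, 186, 170, 192, 204, 205, 205, 206, 207, 207, 209, 208, 210]
```

>>> carry_out --pt "0 0 0 0 0 15 -1" --pt "0 0 0 0 0 28 -1" --pt "0 0 0 0 0 35 -1" --pt "0 0 0 0 0 38 -1" --pt "0 0 0 0 0 39 -1"

```text
clock: 31.72
position: [627.8, 82.0, 85.7]
ee_rot: [0.731, -0.683, 0.0, 0.0]
contact_force: [-0.8, -0.3, -0.7]
gripper_width: 41.2
grasp_force: 69.3
```

>>> carry_out --pt "0 0 0 0 0 1 -1" --pt "0 0 0 0 0 2 -1" --pt "0 0 0 0 0 3 -1"

```text
clock: 32.1
position: [627.8, 82.0, 83.6]
ee_rot: [0.731, -0.683, 0.0, -0.0]
contact_force: [-2.3, -0.4, 3.9]
gripper_width: 41.4
grasp_force: 70.0
```

Floor contact. I'll release gently and lift.

>>> carry_out --pt "0 0 0 0 0 0 0.05" --pt "0 0 0 0 0 0 0.15" --pt "0 0 0 0 0 0 0.2" --pt "0 0 0 0 0 0 0.2" --pt "0 0 0 0 0 -5 0.2"

```text
clock: 32.72
position: [627.4, 81.9, 87.7]
ee_rot: [0.731, -0.683, -0.0, 0.0]
contact_force: [0.5, -0.5, 0.2]
gripper_width: 51.2
grasp_force: 0.0
```

>>> carry_out --pt "0 0 0 0 0 -15 0.2" --pt "0 0 0 0 0 -50 0.2" --pt "0 0 0 0 0 -95 0.2" --pt "0 0 0 0 0 -125 0.3" --pt "0 0 0 0 0 -130 0.3"

```text
clock: 33.35
position: [629.0, 82.4, 222.1]
ee_rot: [0.731, -0.683, 0.002, -0.003]
contact_force: [-0.8, 0.1, 0.7]
gripper_width: 55.8
grasp_force: 0.0
```

Run:
```python
from h import *
s=st();W=snap('wrist','w16');caps(W);print(cad(23,-52.5,106))
h=cv2.cvtColor(W['color'],cv2.COLOR_BGR2HSV);m=cv2.inRange(h,(17,130,90),(30,255,255));m=cv2.morphologyEx(m,cv2.MORPH_OPEN,np.ones((3,3)))
n,l,q,c=cv2.connectedComponentsWithStats(m)
for i in range(1,n):
    if q[i,4]>100:
        p=fonz(W,c[i],106);print(c[i].round(),q[i],R.from_euler('z',-YAW).apply(p-O).round(1))
dlt([433.5,291.5,230])
```

```text
33.35 [629.   82.4 222.1] [ 0.7308 -0.6826  0.0018 -0.0031] [-0.8  0.1  0.7] 55.81619646843556 0.0 [ 0.39  0.41 -0.01  0.   -1.14 -0.32]
cap [ 294  166   51   49 1283] [319. 189.] [625.8  81.7 100. ]
[627.19475383  82.57880012 106.        ]
[319. 189.] [ 294  166   51   49 1283] [ 21.6 -55.1 106. ]
shift [-222.   180.1   -9.7] rows>= 4.5770846627298365
```

>>> carry_out --pt "0 0 -0.1 -15 15 -8 0.4" --pt "0 0 -0.27 -50 42 -8 0.4" --pt "0 0 -0.44 -90 72 -8 0.5" --pt "0 0 -0.61 -130 105 -8 0.5" --pt "0 0 -0.78 -170 138 -8 0.5"

```text
clock: 34.02
position: [476.7, 242.8, 224.7]
ee_rot: [0.936, -0.351, -0.001, 0.001]
contact_force: [0.7, 0.2, -0.4]
gripper_width: 64.0
grasp_force: 0.0
```

Run:
```python
from h import *
s=st();dlt([434,291.5,200],YAW)
```

```text
34.025 [476.7 242.8 224.7] [ 9.363e-01 -3.512e-01 -7.000e-04  1.000e-03] [ 0.7  0.2 -0.4] 63.95143817658403 0.0 [ 0.77  0.25 -0.24 -0.   -1.08  0.08]
turn [ 0.002  0.001 -0.789]
shift [-64.1  -8.7  24.7] rows>= 1.108754456236301
```

>>> carry_out --pt "0 0 -0.16 -30 -4 0 0.5" --pt "0 0 -0.33 -55 -8 10 0.5" --pt "0 0 -0.5 -64 -9 25 0.5" --pt "0 0 -0.67 -64 -9 25 0.5" --pt "0 0 -0.789 -64 -9 25 0.5"

```text
clock: 34.65
position: [435.5, 290.9, 199.5]
ee_rot: [0.999, 0.035, -0.001, 0.001]
contact_force: [0.0, 0.3, -0.1]
gripper_width: 63.8
grasp_force: 0.0
```

>>> carry_out --pt "0 0 0 0 0 0 0.5" --pt "0 0 0 0 0 0 0.5"

```text
clock: 34.9
position: [436.2, 291.1, 200.4]
ee_rot: [0.999, 0.032, -0.0, 0.0]
contact_force: [-0.2, -0.5, 0.5]
gripper_width: 63.9
grasp_force: 0.0
```

Run:
```python
from h import *
s=st();W=snap('wrist','w17');m=caps(W);dlt([434,291.5,80],YAW)
h=cv2.cvtColor(W['color'],cv2.COLOR_BGR2HSV)
for lo,hi,nm in(((118,100,40),(160,255,255),'purple'),((100,150,60),(117,255,255),'blue')):
    k=cv2.inRange(h,lo,hi);n,l,q,c=cv2.connectedComponentsWithStats(k);i=1+q[1:,4].argmax();print(nm,q[i],fonz(W,c[i],95).round())
# cap ellipse
cs,_=cv2.findContours(m,cv2.RETR_EXTERNAL,cv2.CHAIN_APPROX_NONE)
for c in cs:
    if cv2.contourArea(c)>300:
        e=cv2.minEnclosingCircle(c);print(e,fonz(W,e[0],97).round(1))
```

```text
34.9 [436.2 291.1 200.4] [ 9.995e-01  3.220e-02 -4.000e-04  4.000e-04] [-0.2 -0.5  0.5] 63.8954893831193 0.0 [ 0.9   0.25 -0.3  -0.   -1.01  0.74]
cap [544   0  32  35 518] [560.  18.] [622.2  78.8 100. ]
cap [ 284  178   54   51 1618] [311. 203.] [431.9 294.9 100. ]
turn [ 0.001  0.001 -0.007]
shift [ -2.1  -0.6 120.5] rows>= 1.9290112997950268
purple [ 267   54   62   59 2647] [523. 311.  95.]
blue [ 462  180   73   65 2718] [431. 122.  95.]
((310.5, 201.5454559326172), 27.296491622924805) [431.7 295.   97. ]
((557.5, 16.0), 20.934520721435547) [624.6  79.3  97. ]
```

>>> carry_out --pt "0 0 0 -2 -3 40 0.5" --pt "0 0 0 -2 -3 80 0.5" --pt "0 0 0 -2 -3 105 0.5" --pt "0 0 0 -2 -3 117 0.5" --pt "0 0 0 -2 -3 117 0.4"

```text
clock: 35.58
position: [434.2, 294.0, 83.6]
ee_rot: [0.999, 0.033, -0.0, 0.0]
contact_force: [0.0, -0.0, 0.3]
gripper_width: 59.5
grasp_force: 0.0
```

>>> carry_out --pt "0 0 0 0 0 0 0" --pt "0 0 0 0 0 0 -0.3" --pt "0 0 0 0 0 0 -1" --pt "0 0 0 0 0 0 -1" --pt "0 0 0 0 0 0 -1"

```text
clock: 36.2
position: [435.0, 295.0, 85.3]
ee_rot: [0.999, 0.033, 0.001, -0.001]
contact_force: [0.0, 0.1, 6.0]
gripper_width: 42.3
grasp_force: 61.0
```

>>> carry_out --pt "0 0 0 0 0 -15 -1" --pt "0 0 0 0 0 -50 -1" --pt "0 0 0 0 0 -95 -1" --pt "0 0 0 0 0 -140 -1" --pt "0 0 0 0 0 -165 -1"

```text
clock: 36.83
position: [434.3, 294.4, 252.1]
ee_rot: [0.999, 0.033, 0.001, -0.001]
contact_force: [-0.2, -0.1, -1.3]
gripper_width: 42.8
grasp_force: 61.0
```

Run:
```python
from h import *
s=st();dlt(cad(-35,-48,240),YAW);W=snap('wrist','w18');caps(W)
```

```text
36.825 [434.3 294.4 252.1] [ 0.9994  0.0331  0.0012 -0.0014] [-0.2 -0.1 -1.3] 42.787299260912626 60.99424481391907 [ 0.91  0.21 -0.23  0.   -1.13  0.73]
turn [-0.003 -0.002 -0.005]
shift [120.4 220.   11.8] rows>= 4.0163343279149935
cap [516   2  31  39 619] [531.  21.] [626.8  80.2 100. ]
cap [ 269  246   94   77 4263] [315. 283.] [320.8 287.7 100. ]
```

>>> carry_out --pt "0 0 0 18 32 0 -1" --pt "0 0 0 48 88 0 -1" --pt "0 0 0 80 145 0 -1" --pt "0 0 0 108 198 0 -1" --pt "0 0 0 120 220 0 -1"

```text
clock: 37.5
position: [568.9, 79.7, 248.2]
ee_rot: [1.0, 0.031, -0.001, 0.0]
contact_force: [0.3, -0.0, -0.7]
gripper_width: 43.0
grasp_force: 61.1
```

>>> carry_out --pt "0 0 0 0 0 0 -1" --pt "0 0 0 0 0 0 -1"

```text
clock: 37.75
position: [567.9, 82.8, 248.6]
ee_rot: [0.999, 0.033, -0.001, -0.0]
contact_force: [0.1, 0.6, -1.2]
gripper_width: 42.6
grasp_force: 61.1
```

Run:
```python
from h import *
s=st();dlt(cad(-35,-49,92),YAW)
```

```text
37.75 [567.9  82.8 248.6] [ 9.995e-01  3.300e-02 -6.000e-04 -0.000e+00] [ 0.1  0.6 -1.2] 42.593364806065175 61.1418879032135 [ 0.43  0.3  -0.11 -0.   -1.16  1.21]
turn [-0.     0.001 -0.005]
shift [  1.4   1.  156.6] rows>= 2.50500998688118
```

>>> carry_out --pt "0 0 0 0 1 35 -1" --pt "0 0 0 0 1 75 -1" --pt "0 0 0 0 1 100 -1" --pt "0 0 0 0 1 115 -1" --pt "0 0 0 0 1 125 -1"

```text
clock: 38.38
position: [568.5, 82.4, 123.8]
ee_rot: [0.999, 0.034, 0.0, -0.0]
contact_force: [0.3, -0.3, -1.0]
gripper_width: 42.4
grasp_force: 61.2
```

>>> carry_out --pt "0 0 0 0 0 6 -1" --pt "0 0 0 0 0 12 -1" --pt "0 0 0 0 0 16 -1"

```text
clock: 38.75
position: [568.8, 81.6, 108.1]
ee_rot: [0.999, 0.033, 0.0, -0.0]
contact_force: [-0.3, -1.0, -0.8]
gripper_width: 42.5
grasp_force: 61.2
```

>>> carry_out --pt "0 0 0 0 0 6 -1" --pt "0 0 0 0 0 10 -1" --pt "0 0 0 0 0 13 -1" --pt "0 0 0 0 0 14 -1"

```text
clock: 39.25
position: [568.5, 81.6, 93.7]
ee_rot: [0.999, 0.033, -0.0, 0.0]
contact_force: [0.5, 0.1, -0.9]
gripper_width: 42.3
grasp_force: 61.2
```

>>> carry_out --pt "0 0 0 0 0 1 -1" --pt "0 0 0 0 0 3 -1" --pt "0 0 0 0 0 4 -1"

```text
clock: 39.62
position: [569.2, 81.7, 91.4]
ee_rot: [0.999, 0.034, 0.001, 0.0]
contact_force: [-2.2, 0.1, 8.3]
gripper_width: 42.6
grasp_force: 61.9
```

>>> carry_out --pt "0 0 0 0 0 -1 0.05" --pt "0 0 0 0 0 -1 0.12" --pt "0 0 0 0 0 -1 0.15" --pt "0 0 0 0 0 -1 0.15" --pt "0 0 0 0 0 -5 0.15"

```text
clock: 40.25
position: [568.3, 81.5, 94.7]
ee_rot: [0.999, 0.033, -0.0, 0.0]
contact_force: [-1.0, -0.8, -0.5]
gripper_width: 49.0
grasp_force: 0.0
```

>>> carry_out --pt "0 0 0 0 0 -15 0.15" --pt "0 0 0 0 0 -50 0.15" --pt "0 0 0 0 0 -95 0.2" --pt "0 0 0 0 0 -130 0.3" --pt "0 0 0 0 0 -140 0.3"

```text
clock: 40.88
position: [569.7, 82.0, 238.9]
ee_rot: [0.999, 0.033, 0.003, -0.001]
contact_force: [0.0, -0.3, -1.0]
gripper_width: 55.5
grasp_force: 0.0
```

Run:
```python
from h import *
s=st();W=snap('wrist','w19');m=caps(W)
n,l,q,c=cv2.connectedComponentsWithStats(m)
for i in range(1,n):
    if q[i,4]>200:print(R.from_euler('z',-YAW).apply(fonz(W,c[i],106)-O).round(1))
h=cv2.cvtColor(W['color'],cv2.COLOR_BGR2HSV);k=cv2.inRange(h,(5,80,40),(16,255,160))
n,l,q,c=cv2.connectedComponentsWithStats(k)
for i in range(1,n):
    if q[i,4]>150:print('brown',q[i],R.from_euler('z',-YAW).apply(fonz(W,c[i],23)-O).round(1))
dlt(cad(0,-280,200),YAW)
```

```text
40.875 [569.7  82.  238.9] [ 0.9994  0.0332  0.0032 -0.001 ] [ 0.  -0.3 -1. ] 55.46583922592824 0.0 [ 0.42  0.3  -0.13  0.   -1.13  1.21]
cap [ 296   98   50   49 1202] [320. 122.] [626.4  82.4 100. ]
cap [ 292  164   49   52 1543] [316. 189.] [566.   81.8 100. ]
[ 22.6 -52.6 106. ]
[-36.3 -48.9 106. ]
brown [ 383   50   75  154 6680] [  10.7 -163.6   23. ]
brown [179  56  59  19 217] [88.4 72.3 23. ]
brown [178 106  42  44 893] [19.1 84.9 23. ]
brown [305 109  31  28 346] [ 15.4 -52.2  23. ]
brown [ 529  117   47   83 2833] [ -18.3 -381.9   23. ]
brown [236 128  22  32 433] [-6.4 30.1 23. ]
brown [297 150  37  20 179] [-28.4 -48.   23. ]
brown [184 162  38  34 795] [-46.9  84.5  23. ]
brown [386 237 104   9 247] [-132.2 -205.9   23. ]
brown [511 239  33  67 663] [-196.3 -380.2   23. ]
turn [-0.002 -0.006 -0.005]
shift [ 35.5 230.8  38.4] rows>= 3.786814935421507
```

Both jars stand in the jar bay at caddy (22.6,-52.6) and (-36,-49), and three walnuts are in the nut bay. Now to close the shutter.

>>> carry_out --pt "0 0 0 5 40 0 0.3" --pt "0 0 0 15 100 0 0.3" --pt "0 0 0 25 160 0 0.3" --pt "0 0 0 33 210 20 0.3" --pt "0 0 0 36 230 38 0.3"

```text
clock: 41.55
position: [619.0, -147.9, 194.6]
ee_rot: [1.0, 0.031, -0.001, -0.0]
contact_force: [0.1, 0.1, 0.7]
gripper_width: 55.9
grasp_force: 0.0
```

>>> carry_out --pt "0 0 0 0 0 0 0.3" --pt "0 0 0 0 0 0 0.3"

```text
clock: 41.8
position: [619.7, -144.5, 196.9]
ee_rot: [0.999, 0.034, -0.0, 0.0]
contact_force: [0.4, 0.9, 0.1]
gripper_width: 55.7
grasp_force: 0.0
```

Run:
```python
from h import *
s=st();dlt([620.4,-146,142],YAW)
T=snap('top','t20');S=snap('side','s20');S0=load('side0')
h=cv2.cvtColor(S['color'],cv2.COLOR_BGR2HSV);k=cv2.inRange(h,(0,80,20),(14,255,120));k[:,:320]=0;k[270:]=k[270:];k[:262]=0;k[320:]=0;k[:,400:]=0
n,l,q,c=cv2.connectedComponentsWithStats(k);i=1+q[1:,4].argmax();print('handle side',q[i],onz(S,c[i],52).round(1))
h=cv2.cvtColor(S0['color'],cv2.COLOR_BGR2HSV);k=cv2.inRange(h,(0,80,20),(14,255,120));k[:,:320]=0;k[:262]=0;k[320:]=0;k[:,400:]=0
n,l,q,c=cv2.connectedComponentsWithStats(k);i=1+q[1:,4].argmax();print('handle side start',q[i],onz(S0,c[i],52).round(1))
```

```text
41.8 [ 619.7 -144.5  196.9] [ 9.994e-01  3.370e-02 -2.000e-04  0.000e+00] [0.4 0.9 0.1] 55.703531612997196 0.0 [ 0.02  0.44 -0.03  0.   -1.1   1.61]
turn [ 0.     0.    -0.004]
shift [ 0.6  1.5 54.9] rows>= 0.8787516202235959
handle side [330 278  38  26 234] [ 450.8 -230.8   52. ]
handle side start [330 278  39  26 239] [ 451.1 -230.8   52. ]
```

Pan handle unchanged. I'll grip the bar and push the shutter shut.

>>> carry_out --pt "0 0 0 0 1 20 0.3" --pt "0 0 0 0 1 40 0.3" --pt "0 0 0 0 1 54 0.3" --pt "0 0 0 0 1 54 0.3" --pt "0 0 0 0 1 54 -0.5"

```text
clock: 42.52
position: [620.5, -146.3, 144.0]
ee_rot: [0.999, 0.033, 0.001, 0.0]
contact_force: [0.3, -0.4, 0.3]
gripper_width: 38.3
grasp_force: 0.0
```

>>> carry_out --pt "0 0 0 0 0 0 -1" --pt "0 0 0 0 0 0 -1" --pt "0 0 0 0 0 0 -1" --pt "0 0 0 0 0 0 -1"

```text
clock: 43.02
position: [620.3, -146.5, 144.1]
ee_rot: [0.999, 0.033, 0.001, 0.0]
contact_force: [-1.2, 1.9, 4.5]
gripper_width: 17.1
grasp_force: 60.1
```

Run:
```python
from h import *
s=st();dlt([605.1,63,s['position'][2]])
```

```text
43.025 [ 620.3 -146.5  144.1] [9.994e-01 3.340e-02 9.000e-04 2.000e-04] [-1.2  1.9  4.5] 17.055707792971372 60.120025277137756 [ 0.02  0.49 -0.1   0.   -0.99  1.62]
shift [-1.2e+00 -2.1e+02 -1.0e-01] rows>= 3.360807227140084
```

>>> carry_out --pt "0 0 0 0 -10 0 -1" --pt "0 0 0 0 -30 0 -1" --pt "0 0 0 0 -55 0 -1" --pt "0 0 0 0 -80 0 -1" --pt "0 0 0 0 -105 0 -1"

```text
clock: 43.65
position: [612.9, -41.5, 144.1]
ee_rot: [0.999, 0.033, 0.0, 0.001]
contact_force: [-1.6, 0.1, 5.7]
gripper_width: 16.8
grasp_force: 60.4
```

>>> carry_out --pt "0 0 0 0 -25 0 -1" --pt "0 0 0 0 -50 0 -1" --pt "0 0 0 0 -75 0 -1" --pt "0 0 0 -1 -95 0 -1" --pt "0 0 0 -1 -102 0 -1"

```text
clock: 44.28
position: [605.7, 61.1, 144.1]
ee_rot: [0.999, 0.034, 0.001, 0.0]
contact_force: [-1.2, -1.0, 6.4]
gripper_width: 16.9
grasp_force: 60.3
```

>>> carry_out --pt "0 0 0 0 -2 0 -1" --pt "0 0 0 0 -3 0 -1" --pt "0 0 0 0 -3 0 -1"

```text
clock: 44.65
position: [605.6, 63.4, 144.1]
ee_rot: [0.999, 0.033, 0.001, -0.0]
contact_force: [-0.6, 1.1, 6.4]
gripper_width: 17.0
grasp_force: 60.3
```

Run:
```python
from h import *
s=st();dlt([605.1,63,s['position'][2]])
```

```text
44.65 [605.6  63.4 144.1] [ 9.994e-01  3.350e-02  1.200e-03 -1.000e-04] [-0.6  1.1  6.4] 16.985406101941273 60.333221554756165 [ 0.37  0.44 -0.17  0.   -0.95  1.27]
shift [-0.5  0.4 -0. ] rows>= 0.010273951824384175
```

Shut, within 0.5 mm of its starting reading. I'll release and retreat, then verify.

>>> carry_out --pt "0 0 0 0 0 0 -0.5" --pt "0 0 0 0 0 0 0.2" --pt "0 0 0 0 0 0 0.3" --pt "0 0 0 0 0 -15 0.3" --pt "0 0 0 0 0 -60 0.3"

```text
clock: 45.28
position: [603.6, 62.6, 201.8]
ee_rot: [0.999, 0.033, -0.003, 0.001]
contact_force: [1.0, 0.1, 0.2]
gripper_width: 55.5
grasp_force: 0.0
```

>>> carry_out --pt "0 0 0 -10 0 -30 0.3" --pt "0 0 0 -60 0 -60 0.3" --pt "0 0 0 -110 0 -80 0.3" --pt "0 0 0 -150 0 -80 0.3" --pt "0 0 0 -150 0 -80 0.3"

```text
clock: 45.9
position: [453.2, 52.7, 285.0]
ee_rot: [0.999, 0.034, 0.002, -0.001]
contact_force: [0.4, -0.7, 0.3]
gripper_width: 55.4
grasp_force: 0.0
```

Run:
```python
from h import *
st()
W=snap('wrist','w30');T=snap('top','t30');S=snap('side','s30');T0=load('top0');S0=load('side0')
def grip(T):
    g=T['color'].astype(int);m=((g.sum(2)<150)).astype(np.uint8);z=np.zeros_like(m);z[155:190,305:325]=m[155:190,305:325]
    return cv2.minAreaRect(cv2.findNonZero(z))
print(grip(T0),grip(T))
def housing(T):
    h=cv2.cvtColor(T['color'],cv2.COLOR_BGR2HSV);k=cv2.inRange(h,(0,0,150),(180,45,255));k[:152]=0;k[164:]=0;k[:,:260]=0;k[:,290:]=0
    return cv2.moments(k,True)['m10']/max(cv2.moments(k,True)['m00'],1)
print('housing col',housing(T0),housing(T))
for a,b,n in((T0,T,'top'),(S0,S,'side')):
    for nm,lo,hi in (('red',(0,180,100),(6,255,255)),('blue',(105,170,80),(125,255,255))):
        o=[]
        for d in(a,b):
            k=cv2.inRange(cv2.cvtColor(d['color'],cv2.COLOR_BGR2HSV),lo,hi);k[:130]=0;k[:,480:]=0
            N,l,q,c=cv2.connectedComponentsWithStats(k);i=1+q[1:,4].argmax();o.append(c[i].round(1).tolist())
        print(n,nm,o)
h=[]
for d in (S0,S):
    k=cv2.inRange(cv2.cvtColor(d['color'],cv2.COLOR_BGR2HSV),(0,80,20),(14,255,120));k[:,:320]=0;k[:262]=0;k[320:]=0;k[:,400:]=0
    n,l,q,c=cv2.connectedComponentsWithStats(k);i=1+q[1:,4].argmax();h.append(q[i].tolist())
print('handle',h, 'salt diff',np.abs(S0['color'][140:175,195:222].astype(int)-S['color'][140:175,195:222]).mean())
```

```text
45.9 [453.2  52.7 285. ] [ 9.994e-01  3.360e-02  1.600e-03 -9.000e-04] [ 0.4 -0.7  0.3] 55.39009979949824 0.0 [ 0.47  0.06 -0.32 -0.   -1.19  1.16]
((314.0, 172.5), (21.0, 8.0), 90.0) ((314.0, 172.5), (21.0, 8.0), 90.0)
housing col 270.6829268292683 270.780487804878
top red [[414.0, 146.6], [413.7, 147.3]]Traceback (most recent call last):
  File "<stdin>", line 17, in <module>
ValueError: attempt to get argmax of an empty sequence
```

Run:
```python
from h import *
S0,S=load('side0'),load('s30');h=[]
for d in (S0,S):
    k=cv2.inRange(cv2.cvtColor(d['color'],cv2.COLOR_BGR2HSV),(0,80,20),(14,255,120));k[:,:320]=0;k[:262]=0;k[320:]=0;k[:,400:]=0
    n,l,q,c=cv2.connectedComponentsWithStats(k);i=1+q[1:,4].argmax();h.append(q[i].tolist())
print('handle',h,'salt diff',np.abs(S0['color'][140:175,195:222].astype(int)-S['color'][140:175,195:222]).mean(),'pan diff',np.abs(S0['color'][240:295,360:420].astype(int)-S['color'][240:295,360:420]).mean())
ok=abs(h[0][0]-h[1][0])<4 and abs(h[0][1]-h[1][1])<4
print(ok and job_done())
```

```text
handle [[330, 278, 39, 26, 239], [330, 278, 39, 26, 236]] salt diff 16.711111111111112 pan diff 24.042424242424243
the job is handed in; nothing more can be done
None
```

The job is handed in, with no verdict shown: by my own checks all 3 walnuts are in the nut bay, both spice jars stand in the jar bay, the shutter is clicked shut and the empty pan is back on the worktop; one jar placement touched the back rail at up to about 40 N, close to that limit.

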